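# Open the double-latched lid of a dryer drive housing

## Robot

A 7-joint arm with a two-finger parallel gripper is mounted at the origin on a cart in front of the work surface, level with it; the furniture and walls round the work are solid. World frame = base frame: x ahead of the robot, y to its left, z up, the work surface at z = 0. Lengths are in m, angles in rad, forces in N, time in s.
With the tool pointing down it reaches from about 0.425 to 0.875 m from the base axis. Payload 4.7 kg.
Tool frame: the origin (TCP) lies between the finger pads; the fingertips stand 14 mm ahead of it and the grasp point (between the pads) lies 5 mm behind it; z points along the fingers, x is the direction in which the jaws open and shut, and the axes are right-handed (so a half turn about z gives the same grasp; the last joint's range is limited). The gripper opens to 87 mm and grips with 3 to 60 N. Pads are 19 mm wide; open, the fingers measure 117 mm over their backs; the gripper's body (75 mm by 190 mm) begins 51 mm behind the grasp point.
Start: joints at [1.288, 0.321, -0.07, 1.45, 0.023, 1.371, -0.057], TCP at [0.19, -0.622, 0.237] pointing down, gripper open.
Joint ranges: [-2.86, 2.86], [-0.3, 2.09], [-1.38, 1.24], [0.06, 2.45], [-1.56, 4.7], [0.09, 2.05], [-2.69, 2.69]. Speed limits (rad/s): [2.57, 2.57, 3.14, 3.14, 3.14, 3.14, 3.14].

## Interface

Orientations are given as [roll, pitch, yaw] about the fixed x, y, z axes, in that order (R = Rz(yaw) Ry(pitch) Rx(roll)).
In Python, from cell import bot gives the robot as it stands.
- The arm moves only by the tool servo_tool, never from a script. Its argument "motion" is a list of rows, each an object of numbers: "hand": the finger opening in m, from 0 to 0.087; "dx", "dy", "dz": the shift along the tool's x, y, z in m; "yaw": the turn about the tool's z in rad. In form: [{"hand": .., "dx": .., "dy": .., "dz": .., "yaw": ..}, ...]. A call has 1 to 20 rows; each row shifts and turns the pose as measured when the row begins, along the tool's axes as they then stand; what a row does not reach is not made up. A row lasts 1/8 s, in which the tool goes at most 62.5 mm and 10.7 degrees, less where a joint would pass 70% of its speed; a pose out of reach is approached as far as the arm can. A call with a gripper value outside its range is refused whole. The fingers move at their own pace and stop on an object; "grip_force" is the grip in N (left out, the last holds). Time passes only in rows, so rows that do not move let the fingers close. It gives the time, the measured TCP pose, the force and the opening at its end, in the units of the state.
- bot.get_obs(): the state, without advancing time (a new reading comes with each control period).
- bot.get_image(name): name is "side" or "top"; returns (picture, depth): 480x640x3 uint8, red, green, blue; 480x640 float32, m along the optical axis (not along the pixel's ray), 0 where there is no reading.
- bot.get_calibration(name): a dict with "camera_matrix" (3x3 intrinsics, pixels), "k1" (the pictures are not rectified: a ray, as slopes to the right and down, at radius r is drawn at 1 + k1 r^2 times it, then the intrinsics apply), "rvec" (rotation vector, rad) and "tvec" (3), from world to camera coordinates, as OpenCV has them. Camera axes: x right, y down, z forward; pixel columns grow to the right and rows downward; lengths in m; the calibration is good to about 2 mm. A picture is of the moment at which its call begins. get_calibration takes no time and is no camera call.
- bot.finish_job(): hands the job in, once; it reports no verdict.
The state is a dict: "time_s": time; "qpos": joint angles; "qvel": joint speeds; "joint_efforts": joint torques, N m; "tcp_pos": TCP position; "tcp_rot": TCP orientation; "contact_force": force on the tool from outside, world axes, zero at the start; "wrist_torque": the same for the moment, N m; "finger_gap": finger opening in m.
Only numpy, scipy, OpenCV 4.12 (cv2) and the standard library are available. Lean on these libraries where they do the work, as an engineer would, in place of code of your own. Each camera call takes 0.05 s, during which the arm holds its last target.

## Task

Open the grey drive housing so that the pulley inside can be serviced: draw its side bolt fully back, raise the lid a little at its overhanging front edge until it hangs on the hidden safety catch, then push the catch's tongue sideways, away from the bolt, and, holding it aside, lift the lid on and leave it standing at least half open (45 degrees or more). Feel for the catch and go gently: neither the lid nor the catch may be pressed with more than 25 N. Leave the things around the housing where they are.

Things in the scene. Friction and masses are not known exactly. Their poses are not given: they have to be found in the camera images.
- housing: Grey sheet-metal box fixed to the table, 170 (x) x 200 (y) x 95 mm high. Origin: at table level under the middle of the front wall's outer face. The front (under the lid's overhang) faces the robot's left. Own +x runs from the front wall into the box; -y points to the side with the bolt, roughly towards the robot; z up. A bracket on that -y side, top at height 99.5 mm, carries the bolt.
- rail_front (a point): Middle of the front face of a fixed steel rail along the front wall, under the lid's overhang: 160 mm long (housing y), stands 21 mm out from the wall, heights 43 to 80 mm. Keep fingertips in front of it. The point is at height 54.5 mm.
- lid_panel: The lid: flat grey plate 5 mm thick, 208 mm wide. Origin on the hinge line, middle of its far edge, at the underside; own -x runs from the hinge to the front edge, 225 mm away; z is its normal. Closed it lies level, underside at height 95 mm, and overhangs the front wall by 55 mm with open air below. Lid and catch bear at most 25 N.
- catch_zone (a point): Point on the lid, 25 mm behind the middle of its front edge and 22 mm below its underside. Here hangs the catch's upright steel tongue: 6 mm thick, 7 to 37 mm below the underside, reaching forward to 7 mm short of the edge, pivot 43 mm behind the edge. Its place is unknown, up to 40 mm either way along y of this point: find it by touch, coming from the bolt's side (-y).
- catch_pivot_line (a point): Point on the lid's underside, 43 mm behind the middle of its front edge. Pushed to +y (away from the bolt), the tongue swings about its upright pivot against a spring: 3 to 5 N at its front end, double at half its length. It frees the lid at 0.35 rad, stops hard at 0.45, springs back. Hold it aside until the edge is 30 mm up. Blocked with the lid down; jams if the lid is hauled up hard.
- lid (a joint): Lid angle in rad: 0 closed, grows as the front edge rises; 1.4 fully open. With the bolt in it moves less than 0.02. With the bolt drawn it rises freely to about 0.065 (front edge about 14 mm up), where the hidden catch holds it; the tongue is free to move from about 0.04 on. Lifting takes about 5 N at the front edge; a stiff hinge keeps the lid at any angle where it is left.
- bolt (a joint): Side bolt: 0 to 0.003 m at the start (nose over the lid's edge), 0.022 fully drawn. It slides outward, along the housing's -y, against about 2.5 N friction and stays where left.
- bolt_knob (a point): Middle of the bolt's upright steel knob, 20 (housing x) x 12 (housing y) x 32 mm high, top 16 mm above this point; the bracket's top is 25 mm below this point. Bolt guides, tops 12 mm below this point, stand 14 mm to +y and 25 mm to -y of it (to their middles, bolt in).
- lid_front (a point): Middle of the lid's front edge, at the underside; axes as the lid's.
- lid_hinge_line (a point): Middle of the hinge line, 170 mm behind the front wall at height 95 mm; the hinge runs along the housing's y.
- coupling_mid (a point): Bystander: grey pipe coupling standing behind the housing (its hinge side), 42 mm wide, 50 mm high; point at its centre.
- tape_mid (a point): Bystander: black tape roll lying near the front corner on the bolt's side, 62 mm wide, 19 mm high; point at its centre.
- spool_mid (a point): Bystander: wooden thread spool standing beside the housing on the bolt's side, 30 mm wide, 42 mm high; point at its centre.

How it is judged:
By the outcome, as a careful person would: the job done as asked, in the order asked, and still so for the second after the job is handed in, with the robot touching nothing.
It also fails if it takes over 64 s, if anything falls off the work surface, if the arm or the gripper's body presses on something with over 40 N, if the wrist force passes 120 N, or if a joint passes its speed limit or range.

## Working session

There is one attempt and no reset: what is moved stays moved. The work goes in short steps, Python scripts to look and compute and a tool call to move; the robot and the scene stay as the last step left them, time stands still between calls to the robot, and variables do not carry over. Pictures are saved under pics/ and viewed, and the job is handed in when it is done.

Besides the shell and the picture viewer there is one more tool, called after ">>>" in YAML: its name, and indented under it one key for each argument. servo_tool: Moves the arm, as the interface text tells. Its arguments: {"type":"object","properties":{"motion":{"type":"array","items":{"type":"object","properties":{"hand":{"type":"number"},"dx":{"type":"number"},"dy":{"type":"number"},"dz":{"type":"number"},"yaw":{"type":"number"}}}},"grip_force":{"type":"number"}},"required":["motion"]}

```bash
ls; mkdir -p pics
python3 - <<'E'
from cell import bot
import cv2
print(bot.get_obs())
for n in("side","top"):
    im,d=bot.get_image(n); cv2.imwrite(f"pics/{n}0.png",im[:,:,::-1])
    import numpy as np; np.save(f"pics/{n}0d.npy",d); np.save(f"pics/{n}0.npy",im)
    print(n,bot.get_calibration(n))
E
```

```text
pics
{'time_s': 0.0, 'qpos': array([ 1.28807564,  0.32180651, -0.07011084,  1.45167906,  0.02260858,
        1.37081221, -0.05692623]), 'qvel': array([ 7.62980328e-05,  3.77566195e-04, -8.50628239e-04, -2.13056463e-03,
       -1.16882625e-03,  6.36384580e-04, -1.15791100e-04]), 'joint_efforts': array([-4.22207868e-04, -4.91284204e+01, -4.04277295e-01, -3.12526238e+01,
       -6.41124928e-02,  4.37833916e-02,  1.97041340e-04]), 'tcp_pos': array([ 0.18992201, -0.62107489,  0.23547038]), 'tcp_rot': array([ 3.14149265e+00,  1.91496251e-03, -1.27394482e+00]), 'contact_force': array([ 0.24951273,  0.60573871, -0.06443156]), 'wrist_torque': array([ 0.0149531 ,  0.00969255, -0.05727861]), 'finger_gap': 0.08687391930274632}
side {'camera_matrix': array([[436.46164495,   0.        , 321.65594034],
       [  0.        , 436.46164495, 243.10570243],
       [  0.        ,   0.        ,   1.        ]]), 'k1': -0.051577006131463585, 'rvec': array([ 2.22038379, -0.42882398,  0.17978064]), 'tvec': array([-0.52875645,  0.20381504,  0.79803616])}
top {'camera_matrix': array([[580.13937383,   0.        , 322.39782361],
       [  0.        , 580.13937383, 228.45690943],
       [  0.        ,   0.        ,   1.        ]]), 'k1': -0.024124579579716077, 'rvec': array([ 2.09998999, -2.13255117,  0.1889079 ]), 'tvec': array([-0.01934584,  0.59265516,  1.10676765])}
```

View pics/side0.png

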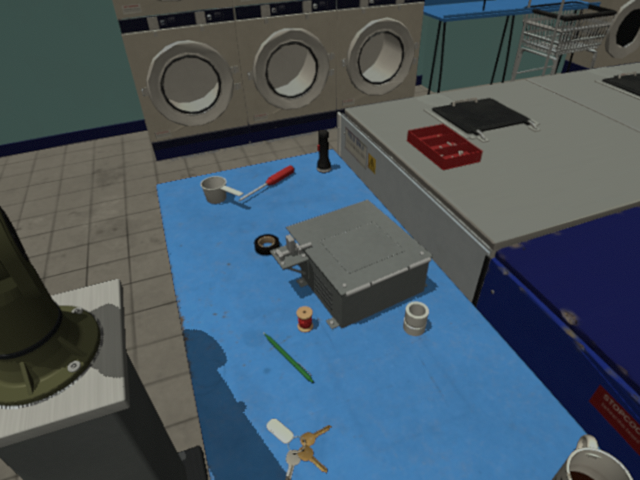

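View pics/top0.png

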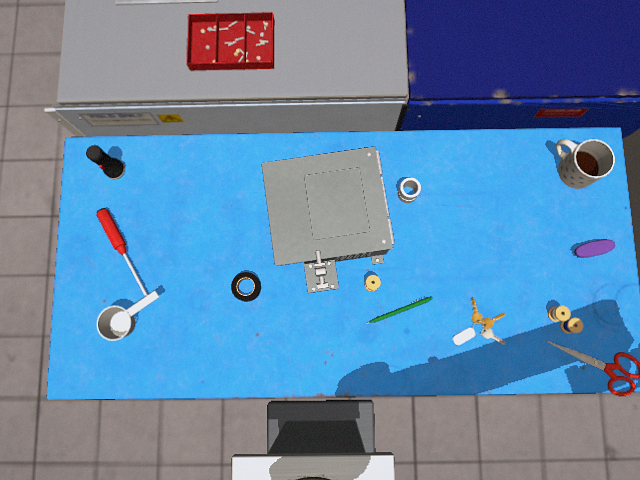

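```bash
cat > h.py <<'E'
import numpy as np, cv2
from cell import bot
def cal(n):
    c=bot.get_calibration(n); R=cv2.Rodrigues(np.array(c['rvec']))[0]
    return np.array(c['camera_matrix']),c['k1'],R,np.array(c['tvec'])
def rays(n,uv):
    K,k1,R,t=cal(n)
    p=cv2.undistortPoints(np.array(uv,float).reshape(-1,1,2),K,np.array([k1,0,0,0,0.])).reshape(-1,2)
    d=np.c_[p,np.ones(len(p))]
    return -R.T@t, d@R   # origin, dirs (world), scaled by depth
def onz(n,uv,z):
    o,d=rays(n,uv); s=(z-o[2])/d[:,2]; return o+d*s[:,None]
def cloud(n,dep):
    v,u=np.mgrid[0:480,0:640]; o,d=rays(n,np.c_[u.ravel(),v.ravel()])
    P=o+d*dep.reshape(-1,1); P[dep.ravel()==0]=np.nan
    return P.reshape(480,640,3)
def proj(n,P):
    K,k1,R,t=cal(n)
    return cv2.projectPoints(np.array(P,float).reshape(-1,1,3),cv2.Rodrigues(R)[0],t,K,np.array([k1,0,0,0,0.]))[0].reshape(-1,2)
E
python3 - <<'E'
from h import *
np.set_printoptions(precision=4,suppress=True)
im=np.load("pics/top0.npy");d=np.load("pics/top0d.npy")
P=cloud("top",d)
print("table z",np.nanmedian(P[300:380,100:220,2]))
z=P[...,2]
m=((z>0.088)&(z<0.112)).astype(np.uint8); m[:, :240]=0; m[:,420:]=0; m[:130]=0;m[300:]=0
m=cv2.morphologyEx(m,cv2.MORPH_OPEN,np.ones((5,5)))
c=max(cv2.findContours(m,0,2)[0],key=cv2.contourArea)
print(cv2.contourArea(c), cv2.approxPolyDP(c,4,True).reshape(-1,2).tolist())
lidz=np.nanmedian(z[180:230,310:360]);print("lid z",lidz)
q=onz("top",[[262,163],[378,147],[394,246],[274,265]],0.1);print(q)
for a,b in((0,1),(1,2),(2,3),(3,0)):print(np.linalg.norm(q[a]-q[b]))
cv2.imwrite("pics/top0z.png",cv2.resize(im[130:310,230:430,::-1],None,fx=4,fy=3.3*1,interpolation=cv2.INTER_CUBIC)[:600])
s=np.load("pics/side0.npy")
cv2.imwrite("pics/side0z.png",cv2.resize(s[190:340,240:440,::-1],None,fx=4,fy=4,interpolation=cv2.INTER_CUBIC))
E
```

```text
table z -0.0004992449987668568
12155.0 [[375, 147], [328, 153], [327, 158], [319, 154], [262, 163], [275, 265], [316, 259], [317, 250], [320, 258], [392, 248]]
lid z 0.10130905419528746
[[ 0.7175  0.0885  0.1   ]
 [ 0.7463 -0.1414  0.1   ]
 [ 0.5474 -0.1655  0.1   ]
 [ 0.5144  0.0644  0.1   ]]
0.2316344835426248
0.2003583236041294
0.2322681792997666
0.2044734492093797
```

View pics/top0z.png

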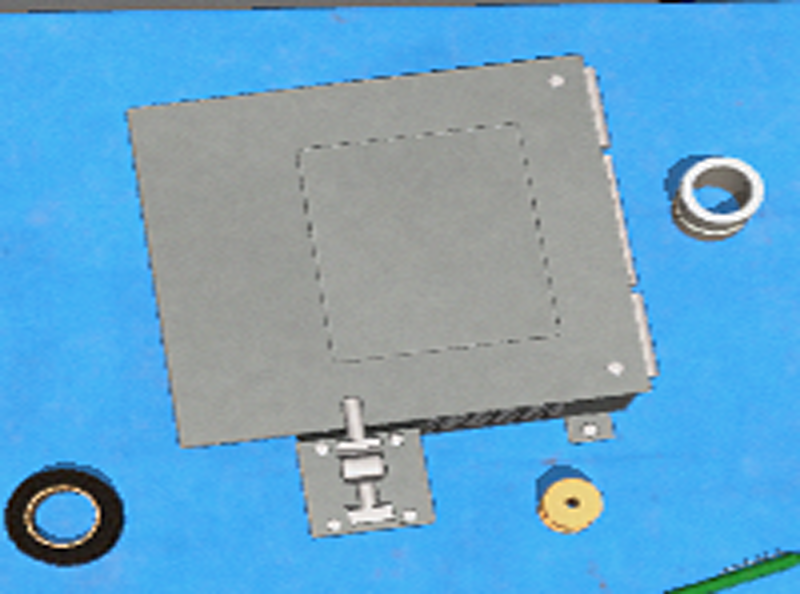

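View pics/side0z.png

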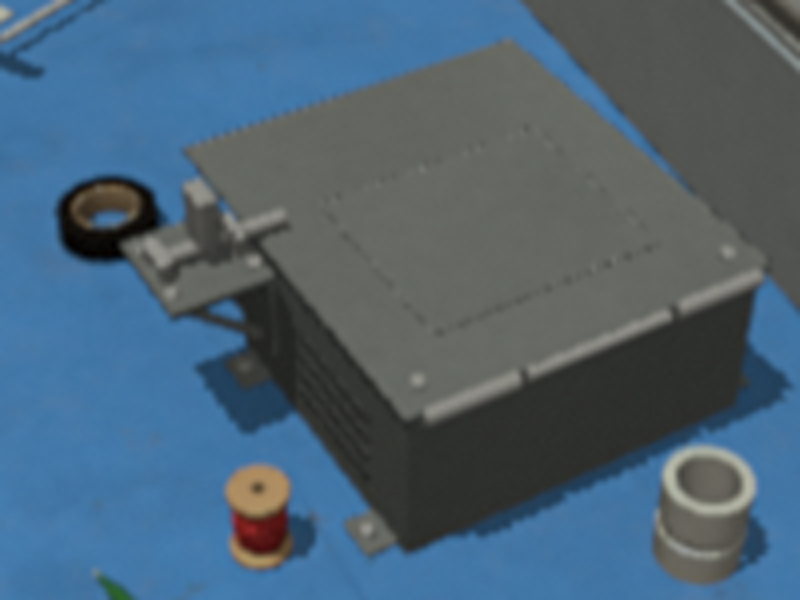

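Run:
```python
from h import *
np.set_printoptions(precision=4,suppress=True)
im=np.load("pics/top0.npy");d=np.load("pics/top0d.npy")
g=im.astype(int)
sat=(g.max(2)-g.min(2))
blue=((g[...,2]-g[...,0])>60)
# front edge: per row first non-blue from x=250
L=[]
for v in range(172,258,2):
    row=~blue[v,250:300]; u=250+np.argmax(row); L.append((u-0.5,v))
F=onz("top",L,0.1)
a=cv2.fitLine(F[:,:2].astype(np.float32),cv2.DIST_HUBER,0,.01,.01).ravel()
print("front",a,np.degrees(np.arctan2(a[1],a[0])))
# far side edge (+y): per column first nonblue from top v=140
L=[]
for u in range(268,372,3):
    col=~blue[138:180,u]; L.append((u,138+np.argmax(col)-0.5))
F2=onz("top",L,0.1)
b=cv2.fitLine(F2[:,:2].astype(np.float32),cv2.DIST_HUBER,0,.01,.01).ravel()
print("far",b,np.degrees(np.arctan2(b[0],-b[1])))
P=cloud("top",d)
k=(P[...,2]>0.128)&(P[...,2]<0.16)&(P[...,0]<0.53)&(P[...,0]>.4)&(np.abs(P[...,1])<.1)
v,u=np.nonzero(k);print(len(v),u.min(),u.max(),v.min(),v.max(),np.nanmean(P[k],0))
print("knob from px",onz("top",[[u.mean(),v.mean()],[320.5,271.8]],0.1405))
ds=np.load("pics/side0d.npy");Q=cloud("side",ds)
k=(Q[...,2]>0.128)&(Q[...,2]<0.16)&(Q[...,0]<0.53)&(Q[...,0]>.4)&(np.abs(Q[...,1])<.1)
print(k.sum(),np.nanmin(Q[k],0),np.nanmax(Q[k],0),np.nanmean(Q[k],0))
k=(Q[...,2]>0.093)&(Q[...,2]<0.11)&(Q[...,0]>.56)&(Q[...,0]<.75)&(np.abs(Q[...,1])<.2)
print("side front edge max y",np.nanmax(Q[k][:,1]), np.nanmedian(Q[k][:,2]))
# knob top crop from side: quad crop px (183..215,178..195)->
print(onz("side",[[240+199/4,190+187/4]],0.1405))
print(onz("side",[[240+187/4,190+150/4],[240+510/4,190+40/4]],0.1))
for n,uv,z in(("top",(230+65/4,130+515/3.3),.019),("top",(230+570/4,130+500/3.3),.042),("top",(230+722/4,130+190/3.3),.05)):print(onz(n,[uv],z))
```

```text
front [0.9912 0.1324 0.6146 0.0766] 7.6102023
far [ 0.1365 -0.9906  0.7342 -0.0244] 7.8440456
73 315 325 268 275 [ 0.4961 -0.0239  0.1389]
knob from px [[ 0.496  -0.024   0.1405]
 [ 0.4953 -0.0247  0.1405]]
72 [ 0.4884 -0.0352  0.128 ] [ 0.5018 -0.0147  0.141 ] [ 0.4943 -0.0278  0.1363]
side front edge max y 0.09142626168476409 0.09949877294796028
[[ 0.4964 -0.0234  0.1405]]
[[0.5139 0.0586 0.1   ]
 [0.7157 0.0864 0.1   ]]
[[0.4826 0.1287 0.019 ]]
[[ 0.4857 -0.1267  0.042 ]]
[[ 0.6754 -0.2094  0.05  ]]
```

>>> servo_tool:
  motion:
    - {"dx":-0.034,"dy":-0.033}
    - {"dx":-0.034,"dy":-0.033}
    - {"dx":-0.034,"dy":-0.033}
    - {"dx":-0.034,"dy":-0.033}
    - {"dx":-0.034,"dy":-0.033}
    - {"dx":-0.034,"dy":-0.033}
    - {"dx":-0.034,"dy":-0.033}
    - {"dx":-0.034,"dy":-0.033}
    - {"dx":-0.034,"dy":-0.033}
    - {"dx":-0.034,"dy":-0.033}
    - {"dx":-0.034,"dy":-0.033}
    - {"dx":-0.034,"dy":-0.033}
    - {"dx":-0.034,"dy":-0.033}
    - {"yaw":0.16}

```text
invalid input
```

>>> servo_tool:
  motion:
    - {"hand":0.087,"dx":-0.034,"dy":-0.033,"dz":0,"yaw":0}
    - {"hand":0.087,"dx":-0.034,"dy":-0.033,"dz":0,"yaw":0}

```text
time_s: 0.35
tcp_pos: [0.2307, -0.5373, 0.2333]
tcp_rot: [3.14, 0.004, -1.281]
contact_force: [1.0, 0.2, 0.3]
finger_gap: 0.0869
```

>>> servo_tool:
  motion:
    - {"hand":0.087,"dx":-0.034,"dy":-0.033,"dz":0,"yaw":0}
    - {"hand":0.087,"dx":-0.034,"dy":-0.033,"dz":0,"yaw":0}
    - {"hand":0.087,"dx":-0.034,"dy":-0.033,"dz":0,"yaw":0}
    - {"hand":0.087,"dx":-0.034,"dy":-0.033,"dz":0,"yaw":0}
    - {"hand":0.087,"dx":-0.034,"dy":-0.033,"dz":0,"yaw":0}
    - {"hand":0.087,"dx":-0.034,"dy":-0.033,"dz":0,"yaw":0}
    - {"hand":0.087,"dx":-0.034,"dy":-0.033,"dz":0,"yaw":0}
    - {"hand":0.087,"dx":-0.034,"dy":-0.033,"dz":0,"yaw":0}
    - {"hand":0.087,"dx":-0.034,"dy":-0.033,"dz":0,"yaw":0}
    - {"hand":0.087,"dx":-0.034,"dy":-0.033,"dz":0,"yaw":0}
    - {"hand":0.06,"dx":-0.02,"dy":-0.02,"dz":0,"yaw":0.1}
    - {"hand":0.06,"dx":0,"dy":0,"dz":0,"yaw":0.06}
    - {"hand":0.06,"dx":0,"dy":0,"dz":0,"yaw":0}

```text
time_s: 1.98
tcp_pos: [0.4678, -0.0704, 0.2304]
tcp_rot: [3.136, 0.007, -1.438]
contact_force: [0.2, 0.0, -0.2]
finger_gap: 0.0656
```

```bash
cat > go.py <<'E'
import sys
from h import *
np.set_printoptions(precision=4,suppress=True)
from scipy.spatial.transform import Rotation as Ro
A=np.radians(7.7)
hy=np.array([np.cos(A),np.sin(A),0]); hx=np.array([np.sin(A),-np.cos(A),0])
LF=np.array([0.615,0.0765,0.095])   # lid front edge mid, underside
ORG=LF+0.055*hx-[0,0,0.095]         # housing origin
def st():
    o=bot.get_obs(); R=Ro.from_euler('xyz',o['tcp_rot']).as_matrix()
    return o,np.array(o['tcp_pos']),R
def toH(p): 
    d=np.asarray(p)-ORG; return np.array([d@hx,d@hy,d[2]])
def toW(p): return ORG+p[0]*hx+p[1]*hy+np.array([0,0,p[2]])
def vH(v): return np.array([v@hx,v@hy,v[2]])
def rep():
    o,p,R=st()
    tip=p+0.014*R[:,2]
    print("t",round(o['time_s'],2),"tcp",p,"H",toH(p),"tipH",toH(tip),"F_H",vH(np.array(o['contact_force'])),"gap",round(o['finger_gap'],4))
    print("R axes in H: x",vH(R[:,0]),"y",vH(R[:,1]),"z",vH(R[:,2]),"q",o['qpos'])
    return o,p,R
def delta(target):  # world target TCP -> tool-frame shift
    o,p,R=st(); return R.T@(np.asarray(target)-p)
E
python3 - <<'E'
from go import *
rep()
print("knobH",toH([.496,-.024,.1245]))
print(delta([.496,-.024,.131]))
E
```

```text
t 1.98 tcp [ 0.4678 -0.0704  0.2304] H [ 0.0709 -0.1655  0.2304] tipH [ 0.0708 -0.1656  0.2164] F_H [ 0.0019  0.1926 -0.1682] gap 0.0656
R axes in H: x [ 1.     -0.0015 -0.0071] y [-0.0014 -1.      0.006 ] z [-0.0071 -0.006  -1.    ] q [ 0.7502 -0.0292 -0.6344  1.8549 -0.0234  1.3179 -1.3159]
knobH [ 0.0286 -0.1314  0.1245]
[-0.0416 -0.0347  0.0995]
```

>>> servo_tool:
  motion:
    - {"hand":0.06,"dx":-0.041,"dy":-0.034,"dz":0.02,"yaw":0}
    - {"hand":0.06,"dx":0,"dy":0,"dz":0.03,"yaw":0}

```text
time_s: 2.22
tcp_pos: [0.4982, -0.0256, 0.1816]
tcp_rot: [3.141, 0.005, -1.439]
contact_force: [0.0, -0.9, -1.1]
finger_gap: 0.0604
```

Run:
```python
from go import *
rep()
print(delta([.496,-.024,.131]))
for n in("side","top"):
    im,d=bot.get_image(n); cv2.imwrite(f"pics/{n}1.png",cv2.resize(im[150:330,220:440,::-1],None,fx=3,fy=3) if n=="top" else cv2.resize(im[140:340,200:460,::-1],None,fx=3,fy=3))
```

```text
t 2.23 tcp [ 0.4982 -0.0256  0.1816] H [ 0.0305 -0.1294  0.1816] tipH [ 0.0304 -0.1294  0.1676] F_H [ 0.8578 -0.0822 -1.0611] gap 0.0604
R axes in H: x [ 1.     -0.003  -0.0047] y [-0.003  -1.      0.0007] z [-0.0047 -0.0007 -1.    ] q [ 0.6827  0.0768 -0.7041  1.8693  0.0481  1.2153 -1.4762]
[-0.0016  0.002   0.0506]
```

View pics/side1.png

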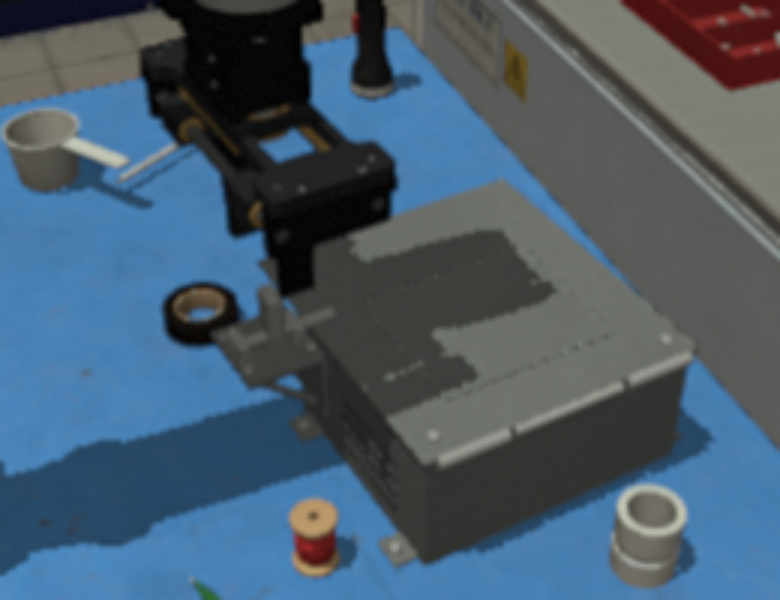

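>>> servo_tool:
  motion:
    - {"hand":0.05,"dx":-0.0015,"dy":0.002,"dz":0.025,"yaw":0}
    - {"hand":0.05,"dx":0,"dy":0,"dz":0.018,"yaw":0}
    - {"hand":0.05,"dx":0,"dy":0,"dz":0.008,"yaw":0}
  grip_force: 15

```text
time_s: 2.7
tcp_pos: [0.4922, -0.031, 0.1282]
tcp_rot: [3.134, 0.003, -1.448]
contact_force: [1.3, -0.6, -0.8]
finger_gap: 0.0503
```

Run:
```python
from go import *
rep()
print(delta([.496,-.024,.131]))
```

```text
t 2.7 tcp [ 0.4922 -0.031   0.1282] H [ 0.0351 -0.1361  0.1282] tipH [ 0.035  -0.1362  0.1142] F_H [ 0.7485  1.1848 -0.7873] gap 0.0503
R axes in H: x [ 0.9999 -0.0112 -0.0029] y [-0.0112 -0.9999  0.0078] z [-0.003  -0.0077 -1.    ] q [ 0.6734  0.128  -0.6987  1.9385  0.0893  1.1145 -1.509 ]
[-0.0065 -0.0046 -0.0028]
```

>>> servo_tool:
  motion:
    - {"hand":0.05,"dx":-0.006,"dy":-0.0045,"dz":-0.003,"yaw":0}
    - {"hand":0.05,"dx":0,"dy":0,"dz":0,"yaw":0}

```text
time_s: 2.95
tcp_pos: [0.497, -0.0244, 0.1323]
tcp_rot: [3.135, 0.003, -1.448]
contact_force: [-0.4, 1.2, 0.1]
finger_gap: 0.0499
```

Run:
```python
from go import *
rep()
print(delta([.496,-.024,.131]))
```

```text
t 2.95 tcp [ 0.497  -0.0244  0.1323] H [ 0.0292 -0.1305  0.1323] tipH [ 0.0292 -0.1305  0.1183] F_H [-1.2026 -0.2668  0.092 ] gap 0.0499
R axes in H: x [ 0.9999 -0.0118 -0.0028] y [-0.0118 -0.9999  0.0064] z [-0.0028 -0.0064 -1.    ] q [ 0.6632  0.1334 -0.7043  1.9252  0.0932  1.1228 -1.526 ]
[-0.0006  0.0009  0.0013]
```

Positioned over the knob; grip it.

>>> servo_tool:
  motion:
    - {"hand":0.0,"dx":0,"dy":0,"dz":0,"yaw":0}
    - {"hand":0.0,"dx":0,"dy":0,"dz":0,"yaw":0}
    - {"hand":0.0,"dx":0,"dy":0,"dz":0,"yaw":0}
    - {"hand":0.0,"dx":0,"dy":0,"dz":0,"yaw":0}
  grip_force: 20

```text
time_s: 3.45
tcp_pos: [0.4978, -0.0226, 0.1338]
tcp_rot: [3.137, 0.004, -1.447]
contact_force: [-0.6, 1.8, -1.2]
finger_gap: 0.0197
```

Run:
```python
from go import *
rep()
```

```text
t 3.45 tcp [ 0.4978 -0.0226  0.1338] H [ 0.0275 -0.1294  0.1338] tipH [ 0.0274 -0.1295  0.1198] F_H [-1.9121 -0.3715 -1.2291] gap 0.0197
R axes in H: x [ 0.9999 -0.0109 -0.0045] y [-0.0109 -0.9999  0.0044] z [-0.0045 -0.0043 -1.    ] q [ 0.6626  0.1319 -0.7057  1.9235  0.0902  1.1238 -1.5256]
```

>>> servo_tool:
  motion:
    - {"hand":0.0,"dx":0,"dy":0.006,"dz":0,"yaw":0}
    - {"hand":0.0,"dx":0,"dy":0.006,"dz":0,"yaw":0}
    - {"hand":0.0,"dx":0,"dy":0.006,"dz":0,"yaw":0}
    - {"hand":0.0,"dx":0,"dy":0.004,"dz":0,"yaw":0}

```text
time_s: 3.95
tcp_pos: [0.4765, -0.0254, 0.1338]
tcp_rot: [-3.141, 0.004, -1.447]
contact_force: [12.9, 2.3, -10.7]
finger_gap: 0.0198
```

Run:
```python
from go import *
rep()
```

```text
t 3.95 tcp [ 0.4765 -0.0254  0.1338] H [ 0.0274 -0.1509  0.1338] tipH [ 0.0274 -0.1509  0.1198] F_H [ -0.5303  13.0549 -10.7317] gap 0.0198
R axes in H: x [ 0.9999 -0.0103 -0.004 ] y [-0.0103 -0.9999 -0.0007] z [-0.004   0.0007 -1.    ] q [ 0.6869  0.0729 -0.7036  1.974   0.0481  1.1121 -1.4834]
```

>>> servo_tool:
  motion:
    - {"hand":0.0,"dx":0,"dy":0.003,"dz":0,"yaw":0}
    - {"hand":0.0,"dx":0,"dy":0.0,"dz":0,"yaw":0}

```text
time_s: 4.2
tcp_pos: [0.4765, -0.0254, 0.1337]
tcp_rot: [-3.131, 0.004, -1.447]
contact_force: [0.1, 1.1, -2.2]
finger_gap: 0.0197
```

Run:
```python
from go import *
rep()
```

```text
t 4.2 tcp [ 0.4765 -0.0254  0.1337] H [ 0.0274 -0.1509  0.1337] tipH [ 0.0274 -0.1507  0.1197] F_H [-1.0319  0.2274 -2.2306] gap 0.0197
R axes in H: x [ 0.9999 -0.0103 -0.0039] y [-0.0103 -0.9999 -0.0102] z [-0.0038  0.0103 -0.9999] q [ 0.6902  0.0645 -0.7031  1.9814  0.0411  1.1016 -1.4768]
```

>>> servo_tool:
  motion:
    - {"hand":0.05,"dx":0,"dy":0,"dz":0,"yaw":0}
    - {"hand":0.05,"dx":0,"dy":0,"dz":0,"yaw":0}
    - {"hand":0.05,"dx":0,"dy":0,"dz":-0.02,"yaw":0}
    - {"hand":0.05,"dx":0,"dy":0,"dz":-0.04,"yaw":0}
    - {"hand":0.05,"dx":0,"dy":0,"dz":-0.05,"yaw":0}

```text
time_s: 4.82
tcp_pos: [0.47, -0.0275, 0.2425]
tcp_rot: [3.137, 0.006, -1.448]
contact_force: [1.0, -0.4, -0.1]
finger_gap: 0.0494
```

Run:
```python
from go import *
rep()
im,d=bot.get_image("top"); cv2.imwrite("pics/top2.png",cv2.resize(im[150:330,220:440,::-1],None,fx=3,fy=3))
im,d=bot.get_image("side"); cv2.imwrite("pics/side2.png",cv2.resize(im[140:340,200:460,::-1],None,fx=3,fy=3))
print(onz("top",[[50,398],[65,138],[638,393],[620,130]],0))
for n in("top","side"): print(rays(n,[[320,240]])[0])
```

```text
t 4.83 tcp [ 0.47   -0.0275  0.2425] H [ 0.0286 -0.1577  0.2425] tipH [ 0.0285 -0.1577  0.2285] F_H [ 0.5414  0.9638 -0.1206] gap 0.0494
R axes in H: x [ 0.9999 -0.0119 -0.0058] y [-0.0118 -0.9999  0.0048] z [-0.0059 -0.0047 -1.    ] q [ 0.719  -0.0452 -0.6851  1.8419 -0.0345  1.3405 -1.4059]
[[ 0.2639  0.5268  0.    ]
 [ 0.8147  0.5341  0.    ]
 [ 0.2578 -0.6538  0.    ]
 [ 0.8104 -0.6782  0.    ]]
[ 0.3726 -0.0406  1.1984]
[ 0.3246 -0.6527  0.6532]
```

View pics/side2.png

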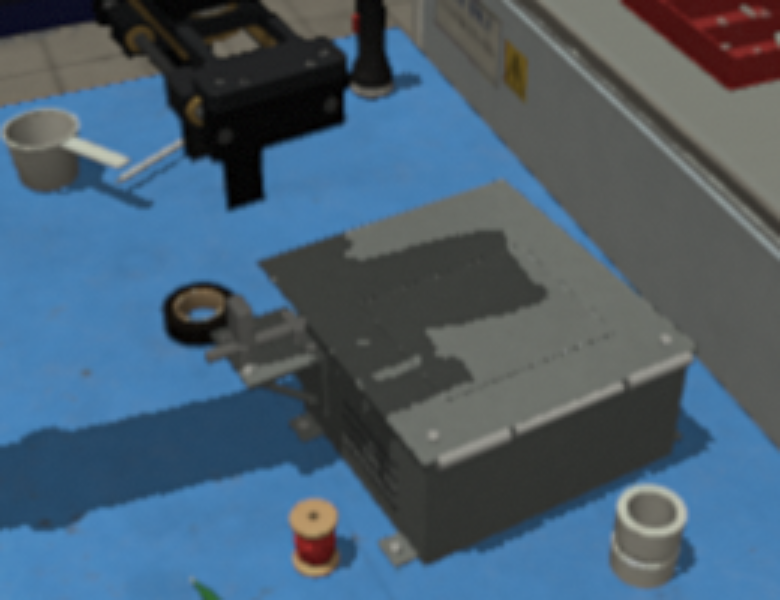

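>>> servo_tool:
  motion:
    - {"hand":0.05,"dx":0.02,"dy":0.03,"dz":-0.01,"yaw":0}
    - {"hand":0.05,"dx":0.045,"dy":0.03,"dz":-0.005,"yaw":0}
    - {"hand":0.05,"dx":0.045,"dy":0.03,"dz":-0.005,"yaw":0}
    - {"hand":0.05,"dx":0.045,"dy":0.03,"dz":-0.005,"yaw":0}
    - {"hand":0.05,"dx":0.045,"dy":0.03,"dz":-0.005,"yaw":0}
    - {"hand":0.05,"dx":0.045,"dy":0.03,"dz":-0.005,"yaw":0}
    - {"hand":0.05,"dx":0.045,"dy":0.03,"dz":-0.005,"yaw":0}
    - {"hand":0.0,"dx":0.045,"dy":0.03,"dz":-0.005,"yaw":0}
    - {"hand":0.0,"dx":0.045,"dy":0.03,"dz":-0.005,"yaw":0}
    - {"hand":0.0,"dx":0.045,"dy":0.03,"dz":-0.005,"yaw":0}
    - {"hand":0.0,"dx":0.045,"dy":0.03,"dz":-0.005,"yaw":0}
    - {"hand":0.0,"dx":0.045,"dy":0.02,"dz":0,"yaw":0}
    - {"hand":0.0,"dx":0.045,"dy":0.02,"dz":0,"yaw":0}
    - {"hand":0.0,"dx":0.045,"dy":0.02,"dz":0,"yaw":0}

```text
time_s: 6.68
tcp_pos: [0.1475, -0.691, 0.3017]
tcp_rot: [3.139, 0.008, -1.444]
contact_force: [0.3, -0.9, -0.3]
finger_gap: 0.0006
```

Run:
```python
from go import *
rep()
```

```text
t 6.67 tcp [ 0.1475 -0.691   0.3017] H [ 0.6429 -0.5661  0.3017] tipH [ 0.6428 -0.5661  0.2877] F_H [ 0.9157  0.1913 -0.3156] gap 0.0006
R axes in H: x [ 0.9999 -0.0074 -0.0078] y [-0.0074 -1.      0.0023] z [-0.0078 -0.0022 -1.    ] q [ 1.2849  0.4321  0.056   1.1748 -0.022   1.5433 -0.1073]
```

>>> servo_tool:
  motion:
    - {"hand":0.0,"dx":0.045,"dy":0,"dz":0,"yaw":0}
    - {"hand":0.0,"dx":0.045,"dy":0,"dz":0,"yaw":0}
    - {"hand":0.0,"dx":0.045,"dy":0,"dz":0,"yaw":0}
    - {"hand":0.0,"dx":0.03,"dy":0,"dz":0,"yaw":0}
    - {"hand":0.0,"dx":0.03,"dy":0,"dz":0,"yaw":0}
    - {"hand":0.0,"dx":0.03,"dy":0,"dz":0,"yaw":0}

```text
time_s: 7.42
tcp_pos: [0.1888, -0.8772, 0.2792]
tcp_rot: [3.112, 0.013, -1.387]
contact_force: [-2.2, -3.1, -0.7]
finger_gap: 0.0002
```

Run:
```python
from go import *
rep()
```

```text
t 7.42 tcp [ 0.1888 -0.8772  0.2792] H [ 0.833  -0.5501  0.2792] tipH [ 0.8328 -0.5505  0.2652] F_H [ 2.8247 -2.616  -0.6554] gap 0.0002
R axes in H: x [ 0.9987  0.0495 -0.0134] y [ 0.0499 -0.9983  0.0298] z [-0.0119 -0.0304 -0.9995] q [ 1.322   1.1363 -0.1223  0.0589  0.1503  1.9622 -0.0608]
```

>>> servo_tool:
  motion:
    - {"hand":0.0,"dx":-0.03,"dy":0,"dz":0,"yaw":0}
    - {"hand":0.0,"dx":-0.03,"dy":0,"dz":-0.01,"yaw":0}
    - {"hand":0.0,"dx":-0.02,"dy":0,"dz":0,"yaw":0}

```text
time_s: 7.8
tcp_pos: [0.1761, -0.8128, 0.235]
tcp_rot: [3.106, 0.078, -1.388]
contact_force: [0.0, 0.4, 0.4]
finger_gap: 0.0005
```

Run:
```python
from go import *
rep()
```

```text
t 7.8 tcp [ 0.1761 -0.8128  0.235 ] H [ 0.7675 -0.5541  0.235 ] tipH [ 0.7664 -0.5546  0.2211] F_H [-0.3877  0.0942  0.4203] gap 0.0005
R axes in H: x [ 0.9958  0.0479 -0.0778] y [ 0.0508 -0.9981  0.0357] z [-0.076  -0.0395 -0.9963] q [ 1.3654  0.8395 -0.14    0.6821  0.1314  1.7059 -0.1073]
```

>>> servo_tool:
  motion:
    - {"hand":0.0,"dx":-0.035,"dy":0.025,"dz":-0.03,"yaw":0}
    - {"hand":0.0,"dx":-0.035,"dy":0.025,"dz":-0.04,"yaw":0}
    - {"hand":0.0,"dx":-0.035,"dy":0.025,"dz":-0.045,"yaw":0}
    - {"hand":0.0,"dx":-0.035,"dy":0.025,"dz":-0.045,"yaw":0}
    - {"hand":0.0,"dx":-0.035,"dy":0.025,"dz":-0.045,"yaw":0}

```text
time_s: 8.43
tcp_pos: [0.0298, -0.6739, 0.4496]
tcp_rot: [3.105, 0.104, -1.385]
contact_force: [-0.8, -0.3, 0.5]
finger_gap: 0.0005
```

Run:
```python
from go import *
rep()
```

```text
t 8.43 tcp [ 0.0298 -0.6739  0.4496] H [ 0.6102 -0.6805  0.4496] tipH [ 0.6088 -0.681   0.4357] F_H [ 0.1557 -0.8066  0.4706] gap 0.0005
R axes in H: x [ 0.9933  0.051  -0.1039] y [ 0.055  -0.9978  0.0368] z [-0.1018 -0.0423 -0.9939] q [ 1.5336  0.4803 -0.1326  0.8205  0.1085  1.9457  0.0642]
```

>>> servo_tool:
  motion:
    - {"hand":0.0,"dx":0.0,"dy":0,"dz":-0.045,"yaw":0}
    - {"hand":0.0,"dx":0.0,"dy":0,"dz":-0.045,"yaw":0}
    - {"hand":0.0,"dx":0.0,"dy":0,"dz":-0.045,"yaw":0}

```text
time_s: 8.8
tcp_pos: [0.0281, -0.6605, 0.5402]
tcp_rot: [3.091, 0.033, -1.391]
contact_force: [0.1, 0.6, -0.1]
finger_gap: 0.0005
```

Run:
```python
from go import *
rep()
```

```text
t 8.8 tcp [ 0.0281 -0.6605  0.5402] H [ 0.5967 -0.6804  0.5402] tipH [ 0.5963 -0.6811  0.5262] F_H [-0.5435  0.1272 -0.1187] gap 0.0005
R axes in H: x [ 0.9984  0.0454 -0.0335] y [ 0.0471 -0.9976  0.0506] z [-0.0311 -0.0521 -0.9982] q [ 1.3222  0.4698  0.2981  0.6581 -0.087   2.053   0.1614]
```

>>> servo_tool:
  motion:
    - {"hand":0.0,"dx":0.0,"dy":0,"dz":-0.045,"yaw":0}
    - {"hand":0.0,"dx":0.0,"dy":0,"dz":-0.045,"yaw":0}
    - {"hand":0.0,"dx":0.0,"dy":0,"dz":-0.045,"yaw":0}

```text
time_s: 9.18
tcp_pos: [0.0327, -0.6272, 0.6058]
tcp_rot: [3.076, -0.067, -1.382]
contact_force: [-0.6, 0.7, 0.5]
finger_gap: 0.0002
```

Run:
```python
from go import *
rep()
```

```text
t 9.18 tcp [ 0.0327 -0.6272  0.6058] H [ 0.5644 -0.6714  0.6058] tipH [ 0.5653 -0.6723  0.5919] F_H [-0.78   -0.4889  0.4975] gap 0.0002
R axes in H: x [0.9963 0.0543 0.0673] y [ 0.0499 -0.9966  0.0655] z [ 0.0707 -0.0619 -0.9956] q [ 1.2577  0.3686  0.3577  0.6604 -0.0857  2.0527  0.1611]
```

>>> servo_tool:
  motion:
    - {"hand":0.0,"dx":0.0,"dy":0,"dz":-0.06,"yaw":0}
    - {"hand":0.0,"dx":0.0,"dy":0,"dz":-0.06,"yaw":0}
    - {"hand":0.0,"dx":0.0,"dy":0,"dz":-0.06,"yaw":0}
    - {"hand":0.0,"dx":0.0,"dy":0,"dz":-0.06,"yaw":0}
    - {"hand":0.0,"dx":0.0,"dy":0,"dz":-0.06,"yaw":0}

```text
time_s: 9.8
tcp_pos: [0.0377, -0.5323, 0.7398]
tcp_rot: [3.04, -0.296, -1.359]
contact_force: [0.6, 0.2, -0.2]
finger_gap: 0.0006
```

Run:
```python
from go import *
rep()
```

```text
t 9.8 tcp [ 0.0377 -0.5323  0.7398] H [ 0.471  -0.6537  0.7398] tipH [ 0.4751 -0.6548  0.7265] F_H [-0.0878  0.5971 -0.2459] gap 0.0006
R axes in H: x [0.9536 0.0738 0.2919] y [ 0.0473 -0.9942  0.0966] z [ 0.2974 -0.0783 -0.9516] q [ 0.8742  0.1515  0.7244  0.6623 -0.0727  2.0528  0.1591]
```

>>> servo_tool:
  motion:
    - {"hand":0.0,"dx":0.0,"dy":0,"dz":-0.06,"yaw":0}
    - {"hand":0.0,"dx":0.0,"dy":0,"dz":-0.06,"yaw":0}
    - {"hand":0.0,"dx":0.0,"dy":0,"dz":-0.06,"yaw":0}
    - {"hand":0.0,"dx":0.0,"dy":0,"dz":-0.06,"yaw":0}

```text
time_s: 10.3
tcp_pos: [0.0352, -0.4751, 0.8009]
tcp_rot: [3.028, -0.422, -1.343]
contact_force: [-0.3, -0.4, 0.5]
finger_gap: 0.0002
```

Run:
```python
from go import *
rep()
```

```text
t 10.3 tcp [ 0.0352 -0.4751  0.8009] H [ 0.4139 -0.6485  0.8009] tipH [ 0.4197 -0.6496  0.7882] F_H [ 0.3805 -0.387   0.4629] gap 0.0002
R axes in H: x [0.9084 0.0854 0.4093] y [ 0.0469 -0.9935  0.1034] z [ 0.4155 -0.0747 -0.9065] q [0.7882 0.0101 0.5976 0.6525 0.1023 2.0529 0.0848]
```

>>> servo_tool:
  motion:
    - {"hand":0.0,"dx":0.035,"dy":0,"dz":-0.05,"yaw":0}
    - {"hand":0.0,"dx":0.035,"dy":0,"dz":-0.05,"yaw":0}
    - {"hand":0.0,"dx":0.035,"dy":0,"dz":-0.05,"yaw":0}
    - {"hand":0.0,"dx":0.035,"dy":0,"dz":-0.05,"yaw":0}

```text
time_s: 10.8
tcp_pos: [0.0518, -0.49, 0.8725]
tcp_rot: [3.012, -0.582, -1.321]
contact_force: [0.1, 0.0, 1.2]
finger_gap: 0.0004
```

Run:
```python
from go import *
rep()
```

```text
t 10.8 tcp [ 0.0518 -0.49    0.8725] H [ 0.4309 -0.6341  0.8725] tipH [ 0.4387 -0.635   0.8609] F_H [-0.0116  0.0606  1.203 ] gap 0.0004
R axes in H: x [0.8298 0.0965 0.5497] y [ 0.0438 -0.9932  0.1081] z [ 0.5563 -0.0656 -0.8284] q [ 0.789   0.1163  0.8096  0.4091 -0.1048  2.0529  0.1325]
```

>>> servo_tool:
  motion:
    - {"hand":0.0,"dx":0.025,"dy":0,"dz":-0.055,"yaw":0}
    - {"hand":0.0,"dx":0.025,"dy":0,"dz":-0.055,"yaw":0}
    - {"hand":0.0,"dx":0.025,"dy":0,"dz":-0.055,"yaw":0}

```text
time_s: 11.18
tcp_pos: [0.0565, -0.4402, 0.9338]
tcp_rot: [2.983, -0.719, -1.302]
contact_force: [-10.1, 0.3, 2.0]
finger_gap: 0.0009
```

Run:
```python
from go import *
rep()
```

```text
t 11.18 tcp [ 0.0565 -0.4402  0.9338] H [ 0.3822 -0.6227  0.9338] tipH [ 0.3916 -0.6237  0.9234] F_H [ -1.6689 -10.0017   1.981 ] gap 0.0009
R axes in H: x [0.7456 0.1011 0.6587] y [ 0.0299 -0.9925  0.1185] z [ 0.6658 -0.0687 -0.743 ] q [ 0.336   0.0738  1.242   0.3277 -0.0872  2.0531  0.1188]
```

Run:
```python
from go import *
print(delta([.35,-.2,.72]), delta([.553,.164,.35]))
```

```text
[-0.2563 -0.3519  0.0043] [-0.7234 -0.6538  0.04  ]
```

>>> servo_tool:
  motion:
    - {"hand":0.0,"dx":-0.03,"dy":-0.03,"dz":0.0,"yaw":0}
    - {"hand":0.0,"dx":-0.04,"dy":-0.04,"dz":0.0,"yaw":0}
    - {"hand":0.0,"dx":-0.04,"dy":-0.04,"dz":0.0,"yaw":0}
    - {"hand":0.0,"dx":-0.04,"dy":-0.04,"dz":0.0,"yaw":0}

```text
time_s: 11.68
tcp_pos: [0.1213, -0.3643, 0.8432]
tcp_rot: [3.073, -0.647, -1.379]
contact_force: [-0.2, -2.1, 0.3]
finger_gap: 0.0005
```

Run:
```python
from go import *
rep()
```

```text
t 11.68 tcp [ 0.1213 -0.3643  0.8432] H [ 0.3156 -0.5483  0.8432] tipH [ 0.3241 -0.5488  0.8321] F_H [ 2.0794 -0.4578  0.3062] gap 0.0005
R axes in H: x [0.7964 0.0455 0.603 ] y [ 0.0157 -0.9984  0.0546] z [ 0.6045 -0.0341 -0.7959] q [ 0.2487 -0.2773  0.2445  0.8549  0.6858  2.0434 -0.424 ]
```

>>> servo_tool:
  motion:
    - {"hand":0.0,"dx":-0.01,"dy":-0.05,"dz":0.02,"yaw":0}
    - {"hand":0.0,"dx":-0.01,"dy":-0.05,"dz":0.02,"yaw":0}
    - {"hand":0.0,"dx":-0.01,"dy":-0.05,"dz":0.02,"yaw":0}

```text
time_s: 12.05
tcp_pos: [0.2666, -0.3482, 0.7721]
tcp_rot: [3.088, -0.656, -1.382]
contact_force: [-0.4, 0.1, 0.2]
finger_gap: 0.0007
```

Run:
```python
from go import *
rep()
print(delta([.553,.164,.35]))
```

```text
t 12.05 tcp [ 0.2666 -0.3482  0.7721] H [ 0.3192 -0.4022  0.7721] tipH [ 0.3277 -0.4024  0.761 ] F_H [-0.1633 -0.3481  0.2424] gap 0.0007
R axes in H: x [0.7914 0.0432 0.6098] y [ 0.022  -0.9989  0.0422] z [ 0.611  -0.02   -0.7914] q [ 0.224  -0.2266  0.109   1.0515  0.6566  1.9164 -0.7098]
[-0.6135 -0.3802  0.0404]
```

Good; the orientation holds. Continue towards the front of the housing.

>>> servo_tool:
  motion:
    - {"hand":0.0,"dx":-0.035,"dy":-0.04,"dz":0.015,"yaw":0}
    - {"hand":0.0,"dx":-0.04,"dy":-0.04,"dz":0.015,"yaw":0}
    - {"hand":0.0,"dx":-0.04,"dy":-0.04,"dz":0.01,"yaw":0}
    - {"hand":0.0,"dx":-0.045,"dy":-0.035,"dz":0.0,"yaw":0}
    - {"hand":0.0,"dx":-0.045,"dy":-0.035,"dz":0.0,"yaw":0}

```text
time_s: 12.68
tcp_pos: [0.4279, -0.178, 0.604]
tcp_rot: [3.096, -0.66, -1.387]
contact_force: [1.7, 0.3, 1.4]
finger_gap: 0.0005
```

Run:
```python
from go import *
rep()
print(delta([.553,.164,.35]))
```

```text
t 12.68 tcp [ 0.4279 -0.178   0.604 ] H [ 0.1721 -0.2196  0.604 ] tipH [ 0.1807 -0.2198  0.593 ] F_H [-0.0523  1.751   1.367 ] gap 0.0005
R axes in H: x [0.7891 0.0388 0.613 ] y [ 0.0212 -0.9991  0.0359] z [ 0.6139 -0.0153 -0.7892] q [ 0.103  -0.1626 -0.2119  1.3872  0.6554  1.8443 -1.3035]
[-0.4033 -0.1856  0.0001]
```

>>> servo_tool:
  motion:
    - {"hand":0.0,"dx":-0.045,"dy":-0.02,"dz":0.0,"yaw":0}
    - {"hand":0.0,"dx":-0.045,"dy":-0.02,"dz":0.0,"yaw":0}
    - {"hand":0.0,"dx":-0.045,"dy":-0.02,"dz":0.0,"yaw":0}
    - {"hand":0.0,"dx":-0.045,"dy":-0.02,"dz":0.0,"yaw":0}
    - {"hand":0.0,"dx":-0.045,"dy":-0.02,"dz":0.0,"yaw":0}
    - {"hand":0.0,"dx":-0.045,"dy":-0.02,"dz":0.0,"yaw":0}
    - {"hand":0.0,"dx":0,"dy":0,"dz":0.0,"yaw":0.18}

```text
time_s: 13.55
tcp_pos: [0.506, 0.0639, 0.4297]
tcp_rot: [-3.036, -0.657, -1.613]
contact_force: [-0.9, -1.5, 0.2]
finger_gap: 0.0006
```

Run:
```python
from go import *
rep()
```

```text
t 13.55 tcp [0.506  0.0639 0.4297] H [-0.0571 -0.1097  0.4297] tipH [-0.0485 -0.1097  0.4187] F_H [ 1.4056 -1.0766  0.1955] gap 0.0006
R axes in H: x [ 0.7798 -0.1392  0.6104] y [-0.1116 -0.9903 -0.0833] z [ 0.616  -0.0031 -0.7877] q [-0.1308  0.112  -0.4911  1.4814  0.655   1.8574 -2.1102]
```

>>> servo_tool:
  motion:
    - {"hand":0.0,"dx":0,"dy":0,"dz":0.0,"yaw":0.18}

```text
time_s: 13.68
tcp_pos: [0.5057, 0.0648, 0.4299]
tcp_rot: [-2.899, -0.624, -1.84]
contact_force: [-0.2, -1.7, -0.2]
finger_gap: 0.0006
```

Run:
```python
from go import *
rep()
```

```text
t 13.68 tcp [0.5057 0.0648 0.4299] H [-0.058  -0.1099  0.4299] tipH [-0.0494 -0.1099  0.4189] F_H [ 1.6726 -0.3856 -0.1947] gap 0.0006
R axes in H: x [ 0.7461 -0.3187  0.5846] y [-0.2519 -0.9478 -0.1953] z [ 0.6163 -0.0016 -0.7875] q [-0.1397  0.1108 -0.4835  1.4821  0.6544  1.8569 -2.2958]
```

>>> servo_tool:
  motion:
    - {"hand":0.0,"dx":0,"dy":0,"dz":0.0,"yaw":-0.18}
    - {"hand":0.0,"dx":0,"dy":0,"dz":0.0,"yaw":-0.18}
    - {"hand":0.0,"dx":0,"dy":0,"dz":0.0,"yaw":-0.18}
    - {"hand":0.0,"dx":0,"dy":0,"dz":0.0,"yaw":-0.18}
    - {"hand":0.0,"dx":0,"dy":0,"dz":0.0,"yaw":-0.18}
    - {"hand":0.0,"dx":0,"dy":0,"dz":0.0,"yaw":-0.18}
    - {"hand":0.0,"dx":0,"dy":0,"dz":0.0,"yaw":-0.18}
    - {"hand":0.0,"dx":0,"dy":0,"dz":0.0,"yaw":-0.18}
    - {"hand":0.0,"dx":0,"dy":0,"dz":0.0,"yaw":-0.18}
    - {"hand":0.0,"dx":0,"dy":0,"dz":0.0,"yaw":-0.18}
    - {"hand":0.0,"dx":0,"dy":0,"dz":0.0,"yaw":-0.1}

```text
time_s: 15.05
tcp_pos: [0.5003, 0.0693, 0.438]
tcp_rot: [2.475, 0.024, 0.195]
contact_force: [0.0, -0.8, -0.3]
finger_gap: 0.0002
```

Run:
```python
from go import *
o,p,R=rep()
# pre-lift: tip in H at (-0.12,-0.07,0.11)
for tip in ([-0.13,-0.07,0.12],):
    print(delta(toW(np.array(tip))-0.014*R[:,2]))
```

```text
t 15.05 tcp [0.5003 0.0693 0.438 ] H [-0.0633 -0.1147  0.438 ] tipH [-0.0546 -0.1144  0.427 ] F_H [ 0.8199 -0.1029 -0.2555] gap 0.0002
R axes in H: x [-0.061   0.9978 -0.0241] y [0.7834 0.0629 0.6184] z [ 0.6186  0.0189 -0.7855] q [-0.0694  0.0977 -0.5743  1.485   0.6644  1.8616 -0.3439]
[ 0.0563 -0.2461  0.1954]
```

>>> servo_tool:
  motion:
    - {"hand":0.0,"dx":0,"dy":0,"dz":0.0,"yaw":0.06}
    - {"hand":0.0,"dx":0.009,"dy":-0.04,"dz":0.03,"yaw":0}
    - {"hand":0.0,"dx":0.009,"dy":-0.04,"dz":0.03,"yaw":0}
    - {"hand":0.0,"dx":0.009,"dy":-0.04,"dz":0.03,"yaw":0}
    - {"hand":0.0,"dx":0.009,"dy":-0.04,"dz":0.03,"yaw":0}
    - {"hand":0.0,"dx":0.009,"dy":-0.04,"dz":0.03,"yaw":0}
    - {"hand":0.0,"dx":0,"dy":0,"dz":0,"yaw":0}

```text
time_s: 15.92
tcp_pos: [0.5407, 0.1443, 0.1985]
tcp_rot: [2.474, -0.031, 0.152]
contact_force: [0.0, -0.2, -0.3]
finger_gap: 0.0006
```

Run:
```python
from go import *
o,p,R=rep()
for tip in ([-0.115,-0.064,0.058],):
    print(delta(toW(np.array(tip))-0.014*R[:,2]))
print(toH([.4826,.1287,.019]))
im,d=bot.get_image("top"); cv2.imwrite("pics/top3.png",im[100:340,180:460,::-1])
im,d=bot.get_image("side"); cv2.imwrite("pics/side3.png",im[100:340,180:460,::-1])
```

```text
t 15.93 tcp [0.5407 0.1443 0.1985] H [-0.1322 -0.0646  0.1985] tipH [-0.1235 -0.0641  0.1875] F_H [ 0.2317 -0.016  -0.3453] gap 0.0006
R axes in H: x [-0.0174  0.9994  0.0312] y [ 0.7854 -0.0057  0.6189] z [ 0.6187  0.0353 -0.7848] q [-0.1876  0.3876 -0.5924  1.6622  0.7495  1.6022 -0.7989]
[-0.0041 -0.0735  0.1069]
[-0.1245 -0.1242  0.019 ]
```

View pics/top3.png

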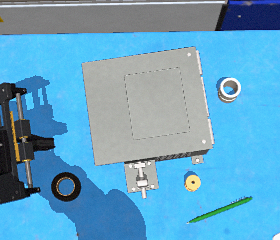

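View pics/side3.png

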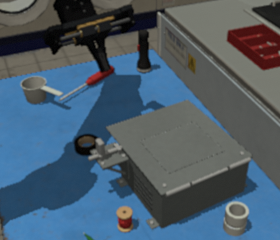

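>>> servo_tool:
  motion:
    - {"hand":0.0,"dx":-0.001,"dy":-0.018,"dz":0.026,"yaw":0}
    - {"hand":0.0,"dx":-0.001,"dy":-0.018,"dz":0.026,"yaw":0}
    - {"hand":0.0,"dx":-0.001,"dy":-0.018,"dz":0.026,"yaw":0}
    - {"hand":0.0,"dx":-0.001,"dy":-0.015,"dz":0.02,"yaw":0}
    - {"hand":0.0,"dx":0,"dy":0,"dz":0,"yaw":0}

```text
time_s: 16.65
tcp_pos: [0.5522, 0.139, 0.097]
tcp_rot: [2.477, -0.066, 0.146]
contact_force: [0.5, 0.0, -0.4]
finger_gap: 0.0006
```

Run:
```python
from go import *
o,p,R=rep()
for tip in ([-0.046,-0.064,0.056],):
    print(delta(toW(np.array(tip))-0.014*R[:,2]))
```

```text
t 16.65 tcp [0.5522 0.139  0.097 ] H [-0.1253 -0.0539  0.097 ] tipH [-0.1167 -0.0531  0.086 ] F_H [ 0.0451  0.4605 -0.4108] gap 0.0006
R axes in H: x [-0.0117  0.9978  0.0657] y [ 0.7876 -0.0313  0.6154] z [ 0.616   0.0589 -0.7855] q [-0.2043  0.4989 -0.5593  1.7427  0.8276  1.4518 -0.9439]
[-0.0137  0.0376  0.0665]
```

>>> servo_tool:
  motion:
    - {"hand":0.0,"dx":-0.006,"dy":-0.009,"dz":0.012,"yaw":0}
    - {"hand":0.0,"dx":-0.006,"dy":-0.009,"dz":0.012,"yaw":0}
    - {"hand":0.0,"dx":0,"dy":0.012,"dz":0.01,"yaw":0}
    - {"hand":0.0,"dx":0,"dy":0.012,"dz":0.01,"yaw":0}
    - {"hand":0.0,"dx":0,"dy":0,"dz":0,"yaw":0}

```text
time_s: 17.27
tcp_pos: [0.5484, 0.1037, 0.0669]
tcp_rot: [2.477, -0.071, 0.145]
contact_force: [-0.4, -0.4, 0.4]
finger_gap: 0.0
```

Run:
```python
from go import *
o,p,R=rep()
for tip in ([-0.046,-0.064,0.056],):
    print(delta(toW(np.array(tip))-0.014*R[:,2]))
```

```text
t 17.27 tcp [0.5484 0.1037 0.0669] H [-0.0909 -0.0623  0.0669] tipH [-0.0823 -0.0615  0.0559] F_H [ 0.3614 -0.4567  0.4074] gap 0.0
R axes in H: x [-0.0107  0.9974  0.0709] y [ 0.7875 -0.0353  0.6153] z [ 0.6162  0.0624 -0.7851] q [-0.1657  0.4946 -0.5403  1.8189  0.8572  1.3715 -0.9629]
[-0.0029  0.0287  0.0221]
```

>>> servo_tool:
  motion:
    - {"hand":0.0,"dx":-0.001,"dy":0.009,"dz":0.007,"yaw":0}
    - {"hand":0.0,"dx":-0.001,"dy":0.009,"dz":0.007,"yaw":0}
    - {"hand":0.0,"dx":-0.001,"dy":0.007,"dz":0.006,"yaw":0}
    - {"hand":0.0,"dx":0,"dy":0,"dz":0,"yaw":0}

```text
time_s: 17.77
tcp_pos: [0.5508, 0.069, 0.0672]
tcp_rot: [2.477, -0.073, 0.144]
contact_force: [-0.2, 0.0, 0.3]
finger_gap: 0.0004
```

Run:
```python
from go import *
o,p,R=rep()
for tip in ([-0.046,-0.064,0.056],):
    print(delta(toW(np.array(tip))-0.014*R[:,2]))
im,d=bot.get_image("side"); cv2.imwrite("pics/side4.png",cv2.resize(im[130:290,200:400,::-1],None,fx=4,fy=3.7))
```

```text
t 17.77 tcp [0.5508 0.069  0.0672] H [-0.0562 -0.0647  0.0672] tipH [-0.0475 -0.0638  0.0562] F_H [-0.0366 -0.2097  0.3234] gap 0.0004
R axes in H: x [-0.0096  0.9973  0.0725] y [ 0.7876 -0.0371  0.615 ] z [ 0.6161  0.063  -0.7851] q [-0.1169  0.4618 -0.5268  1.8599  0.8676  1.3292 -0.9298]
[-0.0003  0.0011  0.0011]
```

View pics/side4.png

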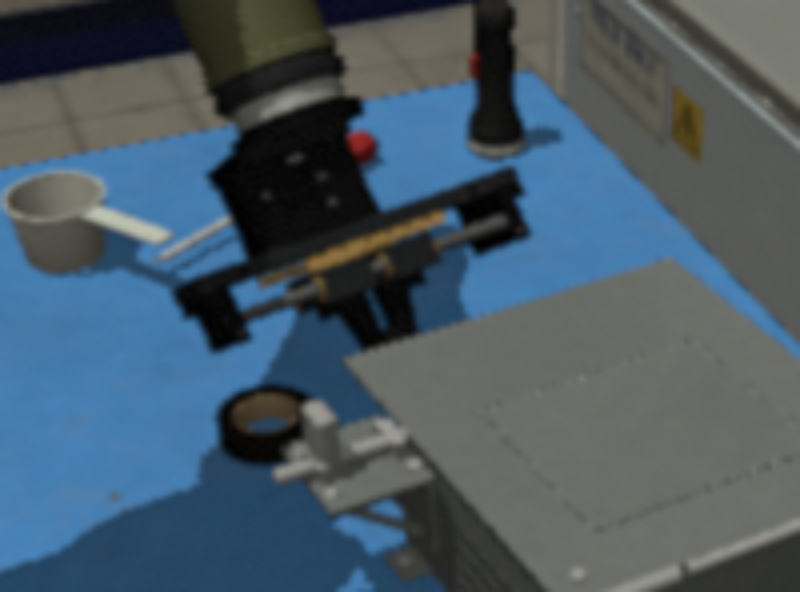

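>>> servo_tool:
  motion:
    - {"hand":0.0,"dx":0,"dy":0.003,"dz":-0.004,"yaw":0}
    - {"hand":0.0,"dx":0,"dy":0.003,"dz":-0.004,"yaw":0}
    - {"hand":0.0,"dx":0,"dy":0.0,"dz":0,"yaw":0}

```text
time_s: 18.2
tcp_pos: [0.5501, 0.0714, 0.078]
tcp_rot: [2.479, -0.073, 0.147]
contact_force: [-0.2, 0.5, -0.3]
finger_gap: 0.0005
```

Run:
```python
from go import *
o,p,R=rep()
```

```text
t 18.2 tcp [0.5501 0.0714 0.078 ] H [-0.0586 -0.065   0.078 ] tipH [-0.05   -0.0641  0.067 ] F_H [-0.5748 -0.1734 -0.263 ] gap 0.0005
R axes in H: x [-0.0122  0.9972  0.0731] y [ 0.7887 -0.0354  0.6137] z [ 0.6146  0.0652 -0.7861] q [-0.1148  0.4454 -0.5332  1.8554  0.8565  1.3406 -0.9147]
```

>>> servo_tool:
  motion:
    - {"hand":0.0,"dx":0,"dy":0.0034,"dz":-0.0012,"yaw":0}
    - {"hand":0.0,"dx":0,"dy":0.0018,"dz":-0.0024,"yaw":0}
    - {"hand":0.0,"dx":0,"dy":0.0,"dz":0,"yaw":0}

```text
time_s: 18.58
tcp_pos: [0.5492, 0.0719, 0.0824]
tcp_rot: [2.484, -0.072, 0.149]
contact_force: [0.5, 2.6, -1.5]
finger_gap: 0.0003
```

Run:
```python
from go import *
o,p,R=rep()
```

```text
t 18.57 tcp [0.5492 0.0719 0.0824] H [-0.0592 -0.0658  0.0824] tipH [-0.0507 -0.0649  0.0713] F_H [-2.4745  0.8702 -1.4771] gap 0.0003
R axes in H: x [-0.0148  0.9973  0.0717] y [ 0.7918 -0.0321  0.6099] z [ 0.6105  0.0658 -0.7892] q [-0.11    0.4352 -0.537   1.856   0.8487  1.3412 -0.9031]
```

>>> servo_tool:
  motion:
    - {"hand":0.0,"dx":0,"dy":0.0028,"dz":-0.003,"yaw":0}
    - {"hand":0.0,"dx":0,"dy":0.0028,"dz":-0.003,"yaw":0}

```text
time_s: 18.82
tcp_pos: [0.5488, 0.0717, 0.0901]
tcp_rot: [2.485, -0.072, 0.15]
contact_force: [1.7, 2.0, -5.5]
finger_gap: 0.0005
```

Run:
```python
from go import *
o,p,R=rep()
```

```text
t 18.82 tcp [0.5488 0.0717 0.0901] H [-0.0591 -0.0662  0.0901] tipH [-0.0506 -0.0653  0.079 ] F_H [-1.7303  1.9197 -5.4594] gap 0.0005
R axes in H: x [-0.016   0.9973  0.0715] y [ 0.7929 -0.0309  0.6086] z [ 0.6092  0.0664 -0.7902] q [-0.1058  0.4221 -0.5404  1.8537  0.8404  1.3476 -0.8895]
```

>>> servo_tool:
  motion:
    - {"hand":0.0,"dx":0,"dy":0.0022,"dz":-0.0023,"yaw":0}
    - {"hand":0.0,"dx":0,"dy":0.0016,"dz":-0.0016,"yaw":0}

```text
time_s: 19.08
tcp_pos: [0.5485, 0.0718, 0.0954]
tcp_rot: [2.488, -0.072, 0.151]
contact_force: [2.1, 2.8, -9.2]
finger_gap: 0.0007
```

Run:
```python
from go import *
o,p,R=rep()
```

```text
t 19.07 tcp [0.5485 0.0718 0.0954] H [-0.0593 -0.0665  0.0954] tipH [-0.0508 -0.0656  0.0843] F_H [-2.444   2.465  -9.1684] gap 0.0007
R axes in H: x [-0.0165  0.9973  0.0718] y [ 0.7942 -0.0306  0.6068] z [ 0.6074  0.067  -0.7916] q [-0.1027  0.4127 -0.5428  1.8521  0.8339  1.3513 -0.8802]
```

>>> servo_tool:
  motion:
    - {"hand":0.0,"dx":0,"dy":0.0012,"dz":-0.0012,"yaw":0}

```text
time_s: 19.2
tcp_pos: [0.548, 0.0723, 0.0963]
tcp_rot: [2.49, -0.071, 0.151]
contact_force: [1.6, 3.1, -10.0]
finger_gap: 0.0006
```

Run:
```python
from go import *
o,p,R=rep()
im,d=bot.get_image("side"); cv2.imwrite("pics/side5.png",cv2.resize(im[130:290,200:400,::-1],None,fx=4,fy=3.7))
Q=cloud("side",d); H=Q-ORG
x=H@hx; y=H@hy; z=Q[...,2]
for x0 in (-.04,0,.04,.08,.12):
    m=(np.abs(x-x0)<.01)&(np.abs(y)<.09)&(z>.085)&(z<.16)
    print(x0,m.sum(),np.nanmedian(z[m]))
```

```text
t 19.2 tcp [0.548  0.0723 0.0963] H [-0.0598 -0.067   0.0963] tipH [-0.0513 -0.066   0.0852] F_H [-2.8968  2.0174 -9.9941] gap 0.0006
R axes in H: x [-0.017   0.9973  0.071 ] y [ 0.7955 -0.0295  0.6053] z [ 0.6057  0.0667 -0.7929] q [-0.1016  0.4104 -0.544   1.8522  0.831   1.3514 -0.8774]
-0.04 478 0.11227920080863396
0 526 0.10971835469800689
0.04 566 0.10838965506530363
0.08 619 0.1058569052502969
0.12 671 0.10334957999012262
```

>>> servo_tool:
  motion:
    - {"hand":0.0,"dx":0,"dy":-0.0037,"dz":0.0048,"yaw":0}
    - {"hand":0.0,"dx":0,"dy":-0.003,"dz":0.004,"yaw":0}
    - {"hand":0.0,"dx":0,"dy":0.0036,"dz":0.0027,"yaw":0}
    - {"hand":0.0,"dx":0,"dy":0.0034,"dz":0.0024,"yaw":0}
    - {"hand":0.0,"dx":0,"dy":0,"dz":0,"yaw":0}

```text
time_s: 19.88
tcp_pos: [0.5501, 0.0667, 0.0868]
tcp_rot: [2.491, -0.073, 0.154]
contact_force: [-0.2, 0.3, -1.2]
finger_gap: 0.0004
```

Run:
```python
from go import *
o,p,R=rep()
```

```text
t 19.88 tcp [0.5501 0.0667 0.0868] H [-0.054  -0.0657  0.0868] tipH [-0.0455 -0.0647  0.0757] F_H [-0.353  -0.122  -1.1575] gap 0.0004
R axes in H: x [-0.0194  0.9972  0.0728] y [ 0.7966 -0.0286  0.6039] z [ 0.6042  0.0697 -0.7937] q [-0.0955  0.4188 -0.5384  1.8626  0.843   1.3306 -0.8831]
```

>>> servo_tool:
  motion:
    - {"hand":0.0,"dx":0.004,"dy":0.001,"dz":0.001,"yaw":0}
    - {"hand":0.0,"dx":0.004,"dy":0,"dz":0,"yaw":0}
    - {"hand":0.0,"dx":0.004,"dy":0,"dz":0,"yaw":0}

```text
time_s: 20.25
tcp_pos: [0.5603, 0.0673, 0.0863]
tcp_rot: [2.492, -0.068, 0.153]
contact_force: [-2.9, 3.5, -2.4]
finger_gap: 0.0002
```

Run:
```python
from go import *
o,p,R=rep()
```

```text
t 20.25 tcp [0.5603 0.0673 0.0863] H [-0.0532 -0.0554  0.0863] tipH [-0.0447 -0.0545  0.0752] F_H [-3.896  -2.3888 -2.3665] gap 0.0002
R axes in H: x [-0.0181  0.9975  0.0683] y [ 0.7971 -0.0268  0.6032] z [ 0.6036  0.0654 -0.7946] q [-0.0956  0.438  -0.5324  1.8363  0.8477  1.3369 -0.871 ]
```

>>> servo_tool:
  motion:
    - {"hand":0.0,"dx":0,"dy":-0.0024,"dz":0.0032,"yaw":0}
    - {"hand":0.0,"dx":0.004,"dy":0,"dz":0.0004,"yaw":0}
    - {"hand":0.0,"dx":0.004,"dy":0,"dz":0.0004,"yaw":0}

```text
time_s: 20.62
tcp_pos: [0.5704, 0.066, 0.0828]
tcp_rot: [2.489, -0.07, 0.151]
contact_force: [-2.2, 3.0, -1.0]
finger_gap: 0.0005
```

Run:
```python
from go import *
o,p,R=rep()
```

```text
t 20.62 tcp [0.5704 0.066  0.0828] H [-0.0506 -0.0456  0.0828] tipH [-0.0421 -0.0447  0.0717] F_H [-3.2289 -1.7791 -1.0441] gap 0.0005
R axes in H: x [-0.0164  0.9974  0.0698] y [ 0.7953 -0.0293  0.6055] z [ 0.606   0.0654 -0.7928] q [-0.0973  0.4583 -0.5244  1.8172  0.8599  1.337  -0.8702]
```

>>> servo_tool:
  motion:
    - {"hand":0.0,"dx":0,"dy":-0.003,"dz":0.002,"yaw":0}
    - {"hand":0.0,"dx":0,"dy":0,"dz":0,"yaw":0}

```text
time_s: 20.88
tcp_pos: [0.5717, 0.0662, 0.08]
tcp_rot: [2.487, -0.072, 0.15]
contact_force: [0.1, -1.0, -0.3]
finger_gap: 0.0003
```

Run:
```python
from go import *
o,p,R=rep()
```

```text
t 20.88 tcp [0.5717 0.0662 0.08  ] H [-0.0506 -0.0443  0.08  ] tipH [-0.0421 -0.0433  0.0689] F_H [ 0.962   0.0153 -0.3298] gap 0.0003
R axes in H: x [-0.0158  0.9973  0.0715] y [ 0.7941 -0.0309  0.607 ] z [ 0.6075  0.0664 -0.7915] q [-0.1     0.4649 -0.5223  1.8159  0.8652  1.3353 -0.8766]
```

>>> servo_tool:
  motion:
    - {"hand":0.0,"dx":0.004,"dy":0,"dz":0.0003,"yaw":0}
    - {"hand":0.0,"dx":0.004,"dy":0,"dz":0.0003,"yaw":0}
    - {"hand":0.0,"dx":0.004,"dy":0,"dz":0.0003,"yaw":0}

```text
time_s: 21.25
tcp_pos: [0.5849, 0.067, 0.0809]
tcp_rot: [2.486, -0.073, 0.15]
contact_force: [-0.4, 1.0, -0.5]
finger_gap: 0.0003
```

Run:
```python
from go import *
o,p,R=rep()
```

```text
t 21.25 tcp [0.5849 0.067  0.0809] H [-0.0496 -0.0311  0.0809] tipH [-0.0411 -0.0302  0.0698] F_H [-1.0042 -0.2294 -0.4838] gap 0.0003
R axes in H: x [-0.0157  0.9972  0.0727] y [ 0.7935 -0.0318  0.6078] z [ 0.6084  0.0672 -0.7908] q [-0.1016  0.4844 -0.5156  1.7855  0.8738  1.3416 -0.8654]
```

>>> servo_tool:
  motion:
    - {"hand":0.0,"dx":0.004,"dy":-0.0006,"dz":0.0003,"yaw":0}
    - {"hand":0.0,"dx":0.004,"dy":-0.0006,"dz":0.0003,"yaw":0}
    - {"hand":0.0,"dx":0.004,"dy":-0.0006,"dz":0.0003,"yaw":0}

```text
time_s: 21.62
tcp_pos: [0.5979, 0.0697, 0.08]
tcp_rot: [2.486, -0.073, 0.15]
contact_force: [-0.4, -0.5, 0.1]
finger_gap: 0.0005
```

Run:
```python
from go import *
o,p,R=rep()
```

```text
t 21.62 tcp [0.5979 0.0697 0.08  ] H [-0.0505 -0.0179  0.08  ] tipH [-0.042  -0.017   0.0689] F_H [ 0.4893 -0.4238  0.0748] gap 0.0005
R axes in H: x [-0.0155  0.9972  0.0731] y [ 0.7934 -0.0322  0.6079] z [ 0.6085  0.0674 -0.7907] q [-0.106   0.5077 -0.5095  1.7532  0.8819  1.3484 -0.8571]
```

>>> servo_tool:
  motion:
    - {"hand":0.0,"dx":0.004,"dy":-0.0003,"dz":0.0003,"yaw":0}
    - {"hand":0.0,"dx":0.004,"dy":-0.0003,"dz":0.0003,"yaw":0}
    - {"hand":0.0,"dx":0.004,"dy":-0.0003,"dz":0.0003,"yaw":0}

```text
time_s: 22.0
tcp_pos: [0.6106, 0.0718, 0.0795]
tcp_rot: [2.486, -0.073, 0.15]
contact_force: [-0.4, 0.4, 0.3]
finger_gap: 0.0001
```

Run:
```python
from go import *
o,p,R=rep()
```

```text
t 22.0 tcp [0.6106 0.0718 0.0795] H [-0.0509 -0.005   0.0795] tipH [-0.0424 -0.0041  0.0684] F_H [-0.4751 -0.3703  0.2837] gap 0.0001
R axes in H: x [-0.0156  0.9972  0.0729] y [ 0.7933 -0.0321  0.6079] z [ 0.6086  0.0673 -0.7906] q [-0.1096  0.5296 -0.5037  1.7213  0.889   1.3551 -0.8467]
```

>>> servo_tool:
  motion:
    - {"hand":0.0,"dx":0.004,"dy":-0.0001,"dz":0.0002,"yaw":0}
    - {"hand":0.0,"dx":0.004,"dy":-0.0001,"dz":0.0002,"yaw":0}
    - {"hand":0.0,"dx":0.004,"dy":-0.0001,"dz":0.0002,"yaw":0}

```text
time_s: 22.38
tcp_pos: [0.6186, 0.0728, 0.0778]
tcp_rot: [2.485, -0.064, 0.146]
contact_force: [-5.7, -0.5, 0.5]
finger_gap: 0.0004
```

Run:
```python
from go import *
o,p,R=rep()
```

```text
t 22.38 tcp [0.6186 0.0728 0.0778] H [-0.0508  0.0031  0.0778] tipH [-0.0423  0.0039  0.0667] F_H [-0.2356 -5.7154  0.4898] gap 0.0004
R axes in H: x [-0.0114  0.9979  0.0636] y [ 0.7926 -0.0298  0.609 ] z [ 0.6096  0.0573 -0.7906] q [-0.1126  0.551  -0.4987  1.6928  0.8897  1.3674 -0.8351]
```

>>> servo_tool:
  motion:
    - {"hand":0.0,"dx":0.0035,"dy":0,"dz":0,"yaw":0}
    - {"hand":0.0,"dx":0.0035,"dy":0,"dz":0,"yaw":0}

```text
time_s: 22.62
tcp_pos: [0.6218, 0.0725, 0.0765]
tcp_rot: [2.484, -0.055, 0.142]
contact_force: [-6.8, -1.3, 0.8]
finger_gap: 0.0003
```

Run:
```python
from go import *
o,p,R=rep()
```

```text
t 22.62 tcp [0.6218 0.0725 0.0765] H [-0.0501  0.0062  0.0765] tipH [-0.0416  0.0069  0.0655] F_H [ 0.4275 -6.8834  0.7986] gap 0.0003
R axes in H: x [-0.0072  0.9985  0.055 ] y [ 0.7914 -0.0279  0.6107] z [ 0.6113  0.048  -0.79  ] q [-0.1142  0.5634 -0.4957  1.6772  0.8886  1.3771 -0.8279]
```

>>> servo_tool:
  motion:
    - {"hand":0.0,"dx":0.0042,"dy":0.0004,"dz":-0.0008,"yaw":0}
    - {"hand":0.0,"dx":0.0042,"dy":0.0004,"dz":-0.0008,"yaw":0}

```text
time_s: 22.88
tcp_pos: [0.6225, 0.0724, 0.0755]
tcp_rot: [2.482, -0.039, 0.134]
contact_force: [-11.5, 0.5, -0.1]
finger_gap: 0.0004
```

Run:
```python
from go import *
o,p,R=rep()
```

```text
t 22.88 tcp [0.6225 0.0724 0.0755] H [-0.0499  0.0069  0.0755] tipH [-0.0413  0.0073  0.0645] F_H [ -2.0168 -11.3275  -0.0986] gap 0.0004
R axes in H: x [0.0002 0.9992 0.039 ] y [ 0.79   -0.0241  0.6126] z [ 0.6131  0.0307 -0.7894] q [-0.1161  0.5764 -0.4935  1.6599  0.8817  1.3937 -0.8176]
```

>>> servo_tool:
  motion:
    - {"hand":0.0,"dx":0.004,"dy":0.0018,"dz":-0.003,"yaw":0}
    - {"hand":0.0,"dx":0.004,"dy":0.0018,"dz":-0.003,"yaw":0}

```text
time_s: 23.12
tcp_pos: [0.6226, 0.0736, 0.0776]
tcp_rot: [2.483, -0.022, 0.129]
contact_force: [-8.1, -0.2, -2.8]
finger_gap: 0.0003
```

Run:
```python
from go import *
o,p,R=rep()
```

```text
t 23.12 tcp [0.6226 0.0736 0.0776] H [-0.0511  0.0071  0.0776] tipH [-0.0425  0.0073  0.0665] F_H [-0.8474 -8.0666 -2.8185] gap 0.0003
R axes in H: x [0.0056 0.9997 0.0221] y [ 0.7907 -0.018   0.612 ] z [ 0.6122  0.0141 -0.7906] q [-0.1169  0.5843 -0.4939  1.6421  0.8708  1.4123 -0.8019]
```

>>> servo_tool:
  motion:
    - {"hand":0.0,"dx":0.004,"dy":0.0026,"dz":-0.003,"yaw":0}
    - {"hand":0.0,"dx":0.004,"dy":0.0026,"dz":-0.003,"yaw":0}

```text
time_s: 23.38
tcp_pos: [0.6231, 0.0747, 0.08]
tcp_rot: [2.486, -0.005, 0.125]
contact_force: [-8.5, 0.4, -4.9]
finger_gap: 0.0005
```

Run:
```python
from go import *
o,p,R=rep()
```

```text
t 23.38 tcp [0.6231 0.0747 0.08  ] H [-0.0521  0.0078  0.08  ] tipH [-0.0436  0.0077  0.0689] F_H [-1.5261 -8.3256 -4.8947] gap 0.0005
R axes in H: x [0.0096 0.9999 0.0054] y [ 0.7926 -0.0109  0.6096] z [ 0.6096 -0.0016 -0.7927] q [-0.1158  0.5911 -0.4952  1.6245  0.8597  1.4293 -0.7841]
```

>>> servo_tool:
  motion:
    - {"hand":0.0,"dx":0.004,"dy":0.005,"dz":-0.0036,"yaw":0}
    - {"hand":0.0,"dx":0.004,"dy":0.005,"dz":-0.0036,"yaw":0}

```text
time_s: 23.62
tcp_pos: [0.6233, 0.0748, 0.0851]
tcp_rot: [2.493, 0.013, 0.123]
contact_force: [-8.6, 2.7, -6.3]
finger_gap: 0.0003
```

Run:
```python
from go import *
o,p,R=rep()
```

```text
t 23.62 tcp [0.6233 0.0748 0.0851] H [-0.0522  0.008   0.0851] tipH [-0.0438  0.0077  0.0739] F_H [-3.8549 -8.1684 -6.2972] gap 0.0003
R axes in H: x [ 0.0116  0.9998 -0.0129] y [ 0.7968 -0.0014  0.6042] z [ 0.6041 -0.0173 -0.7967] q [-0.1106  0.5926 -0.4982  1.6076  0.8452  1.4462 -0.7588]
```

>>> servo_tool:
  motion:
    - {"hand":0.0,"dx":0.004,"dy":0.0035,"dz":-0.004,"yaw":0}
    - {"hand":0.0,"dx":0.004,"dy":0.0035,"dz":-0.004,"yaw":0}

```text
time_s: 23.88
tcp_pos: [0.6237, 0.0762, 0.0896]
tcp_rot: [2.497, 0.031, 0.12]
contact_force: [-7.9, 0.6, -5.4]
finger_gap: 0.0005
```

Run:
```python
from go import *
o,p,R=rep()
```

```text
t 23.88 tcp [0.6237 0.0762 0.0896] H [-0.0536  0.0086  0.0896] tipH [-0.0452  0.0081  0.0784] F_H [-1.622  -7.7594 -5.4051] gap 0.0005
R axes in H: x [ 0.0148  0.9994 -0.031 ] y [0.7993 0.0068 0.6009] z [ 0.6007 -0.0337 -0.7988] q [-0.1093  0.5978 -0.5004  1.5878  0.833   1.4667 -0.738 ]
```

>>> servo_tool:
  motion:
    - {"hand":0.0,"dx":0.004,"dy":0.0045,"dz":-0.0034,"yaw":0}
    - {"hand":0.0,"dx":0.004,"dy":0.0045,"dz":-0.0034,"yaw":0}

```text
time_s: 24.12
tcp_pos: [0.6239, 0.0764, 0.0938]
tcp_rot: [2.502, 0.05, 0.117]
contact_force: [-9.7, 0.7, -4.3]
finger_gap: 0.0006
```

```bash
cat >> go.py <<'E'
def lid():
    im,d=bot.get_image("side")
    Q=cloud("side",d); H=Q-ORG
    x=H@hx; y=H@hy; z=Q[...,2]; X=[];Z=[]
    for x0 in np.arange(-.04,.15,.02):
        m=(np.abs(x-x0)<.008)&(np.abs(y-.02)<.07)&(z>.085)&(z<.35)
        if m.sum()>30: X.append(x0);Z.append(np.nanmedian(z[m]))
    a=np.polyfit(X,Z,1); print("lid slope rad",np.arctan(-a[0]),len(X)); return im,d
E
python3 - <<'E'
from go import *
o,p,R=rep()
lid()
E
```

```text
t 24.12 tcp [0.6239 0.0764 0.0938] H [-0.0537  0.0089  0.0938] tipH [-0.0453  0.0081  0.0825] F_H [-2.0403 -9.5628 -4.2548] gap 0.0006
R axes in H: x [ 0.0173  0.9986 -0.0502] y [0.8028 0.0161 0.596 ] z [ 0.596  -0.0506 -0.8014] q [-0.1057  0.6023 -0.5023  1.5695  0.8204  1.4853 -0.715 ]
lid slope rad 0.08617091915989766 10
```

>>> servo_tool:
  motion:
    - {"hand":0.0,"dx":0.0038,"dy":0.005,"dz":-0.004,"yaw":0}
    - {"hand":0.0,"dx":0.0038,"dy":0.005,"dz":-0.004,"yaw":0}
    - {"hand":0.0,"dx":0.0038,"dy":0.005,"dz":-0.004,"yaw":0}

```text
time_s: 24.55
tcp_pos: [0.6242, 0.0765, 0.1022]
tcp_rot: [2.511, 0.08, 0.114]
contact_force: [-9.7, 2.2, -5.5]
finger_gap: 0.0006
```

Run:
```python
from go import *
o,p,R=rep()
lid()
```

```text
t 24.55 tcp [0.6242 0.0765 0.1022] H [-0.0537  0.0091  0.1022] tipH [-0.0455  0.008   0.091 ] F_H [-3.4441 -9.3041 -5.4701] gap 0.0006
R axes in H: x [ 0.0207  0.9966 -0.08  ] y [0.8082 0.0304 0.5881] z [ 0.5885 -0.0769 -0.8049] q [-0.1     0.6073 -0.5057  1.5403  0.8007  1.5169 -0.6781]
lid slope rad 0.12418618187444797 10
```

>>> servo_tool:
  motion:
    - {"hand":0.0,"dx":0.0036,"dy":0.005,"dz":-0.005,"yaw":0}
    - {"hand":0.0,"dx":0.0036,"dy":0.005,"dz":-0.005,"yaw":0}
    - {"hand":0.0,"dx":0.003,"dy":0.005,"dz":-0.005,"yaw":0}

```text
time_s: 24.98
tcp_pos: [0.6246, 0.077, 0.1136]
tcp_rot: [2.517, 0.109, 0.11]
contact_force: [-8.3, 1.3, -4.8]
finger_gap: 0.0002
```

Run:
```python
from go import *
o,p,R=rep()
lid()
```

```text
t 24.98 tcp [0.6246 0.077  0.1136] H [-0.0542  0.0096  0.1136] tipH [-0.046   0.0082  0.1023] F_H [-2.4061 -8.0615 -4.8239] gap 0.0002
R axes in H: x [ 0.0244  0.9937 -0.1091] y [0.8125 0.0439 0.5813] z [ 0.5825 -0.1028 -0.8063] q [-0.0964  0.6112 -0.5087  1.5077  0.7825  1.5543 -0.6418]
lid slope rad 0.16258646993235432 10
```

>>> servo_tool:
  motion:
    - {"hand":0.0,"dx":-0.003,"dy":-0.002,"dz":0.003,"yaw":0}
    - {"hand":0.0,"dx":-0.006,"dy":-0.0003,"dz":0.0005,"yaw":0}
    - {"hand":0.0,"dx":-0.006,"dy":-0.0003,"dz":0.0005,"yaw":0}
    - {"hand":0.0,"dx":-0.003,"dy":0,"dz":0,"yaw":0}

```text
time_s: 25.52
tcp_pos: [0.6063, 0.0759, 0.1106]
tcp_rot: [2.519, 0.108, 0.112]
contact_force: [1.8, 1.2, -2.0]
finger_gap: 0.0005
```

Run:
```python
from go import *
o,p,R=rep()
im,d=lid()
cv2.imwrite("pics/side6.png",cv2.resize(im[130:290,200:400,::-1],None,fx=4,fy=3.7))
```

```text
t 25.52 tcp [0.6063 0.0759 0.1106] H [-0.0556 -0.0087  0.1106] tipH [-0.0475 -0.0101  0.0993] F_H [-0.9996  1.9097 -1.9549] gap 0.0005
R axes in H: x [ 0.0222  0.9939 -0.1079] y [0.8135 0.0448 0.5798] z [ 0.5811 -0.1006 -0.8075] q [-0.0892  0.5819 -0.5183  1.5604  0.7723  1.5365 -0.6612]
lid slope rad 0.14213608040217096 10
```

View pics/side6.png

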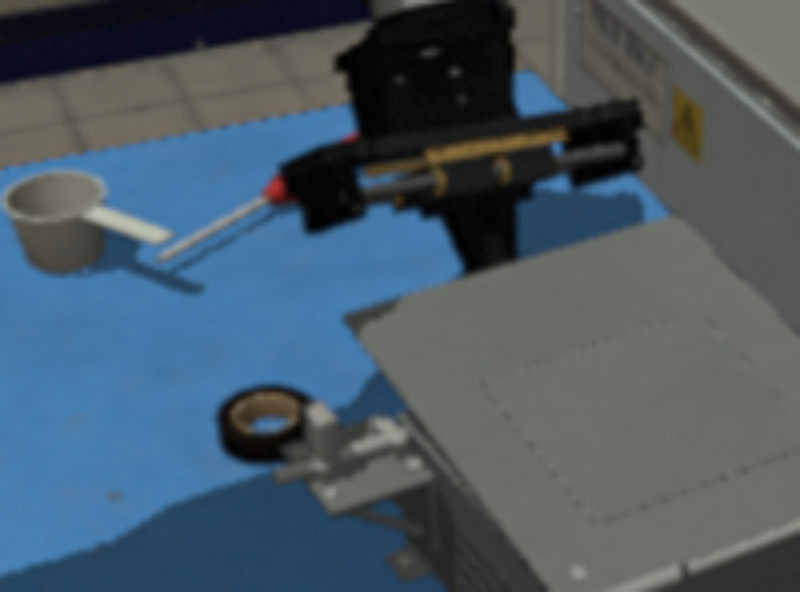

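>>> servo_tool:
  motion:
    - {"hand":0.0,"dx":0,"dy":0.006,"dz":-0.005,"yaw":0}
    - {"hand":0.0,"dx":0,"dy":0.0075,"dz":-0.006,"yaw":0}
    - {"hand":0.0,"dx":0,"dy":0.0075,"dz":-0.006,"yaw":0}
    - {"hand":0.0,"dx":0,"dy":0.0075,"dz":-0.006,"yaw":0}
    - {"hand":0.0,"dx":0,"dy":0.0075,"dz":-0.006,"yaw":0}

```text
time_s: 26.2
tcp_pos: [0.6099, 0.0658, 0.1555]
tcp_rot: [2.524, 0.114, 0.113]
contact_force: [-3.5, 2.9, -3.5]
finger_gap: 0.0003
```

Run:
```python
from go import *
o,p,R=rep()
lid()
```

```text
t 26.2 tcp [0.6099 0.0658 0.1555] H [-0.0451 -0.0065  0.1555] tipH [-0.037  -0.008   0.1442] F_H [-3.308  -3.1337 -3.4571] gap 0.0003
R axes in H: x [ 0.0213  0.9932 -0.1142] y [0.8164 0.0486 0.5755] z [ 0.5772 -0.1055 -0.8098] q [-0.0664  0.5349 -0.5251  1.5268  0.7518  1.5872 -0.5926]
lid slope rad 0.34039282394419 10
```

>>> servo_tool:
  motion:
    - {"hand":0.0,"dx":-0.003,"dy":0.01,"dz":-0.0056,"yaw":0}
    - {"hand":0.0,"dx":-0.003,"dy":0.01,"dz":-0.0056,"yaw":0}
    - {"hand":0.0,"dx":0,"dy":0.01,"dz":-0.0054,"yaw":0}
    - {"hand":0.0,"dx":0,"dy":0.01,"dz":-0.005,"yaw":0}
    - {"hand":0.0,"dx":0,"dy":0.01,"dz":-0.005,"yaw":0}

```text
time_s: 26.88
tcp_pos: [0.6144, 0.0377, 0.2123]
tcp_rot: [2.522, 0.109, 0.112]
contact_force: [-2.3, 1.9, -4.2]
finger_gap: 0.0008
```

Run:
```python
from go import *
o,p,R=rep()
lid()
```

```text
t 26.88 tcp [0.6144 0.0377 0.2123] H [-0.0166 -0.0058  0.2123] tipH [-0.0085 -0.0072  0.2009] F_H [-2.1646 -1.9841 -4.2186] gap 0.0008
R axes in H: x [ 0.0224  0.9938 -0.1092] y [0.8155 0.045  0.577 ] z [ 0.5783 -0.1019 -0.8094] q [-0.0235  0.4674 -0.5242  1.4964  0.7402  1.6322 -0.5012]
lid slope rad 0.7249690135122976 10
```

>>> servo_tool:
  motion:
    - {"hand":0.0,"dx":-0.002,"dy":0.011,"dz":-0.003,"yaw":0}
    - {"hand":0.0,"dx":0,"dy":0.011,"dz":-0.0025,"yaw":0}
    - {"hand":0.0,"dx":0,"dy":0.011,"dz":-0.002,"yaw":0}
    - {"hand":0.0,"dx":0,"dy":0.011,"dz":-0.001,"yaw":0}
    - {"hand":0.0,"dx":0,"dy":0.011,"dz":0,"yaw":0}

```text
time_s: 27.55
tcp_pos: [0.621, -0.0038, 0.2557]
tcp_rot: [2.522, 0.109, 0.111]
contact_force: [-3.1, 3.3, -0.2]
finger_gap: 0.0003
```

Run:
```python
from go import *
o,p,R=rep()
im,d=lid()
cv2.imwrite("pics/side7.png",cv2.resize(im[80:290,200:460,::-1],None,fx=3,fy=2.8))
im,d=bot.get_image("top");cv2.imwrite("pics/top7.png",cv2.resize(im[100:330,180:440,::-1],None,fx=3,fy=2.6))
```

```text
t 27.55 tcp [ 0.621  -0.0038  0.2557] H [ 0.0254 -0.0049  0.2557] tipH [ 0.0335 -0.0063  0.2444] F_H [-3.6654 -2.6159 -0.209 ] gap 0.0003
R axes in H: x [ 0.023   0.9938 -0.1091] y [0.8155 0.0445 0.5771] z [ 0.5783 -0.1023 -0.8094] q [ 0.0332  0.4169 -0.5122  1.469   0.738   1.6519 -0.3992]
lid slope rad 0.8244622474775164 10
```

View pics/side7.png

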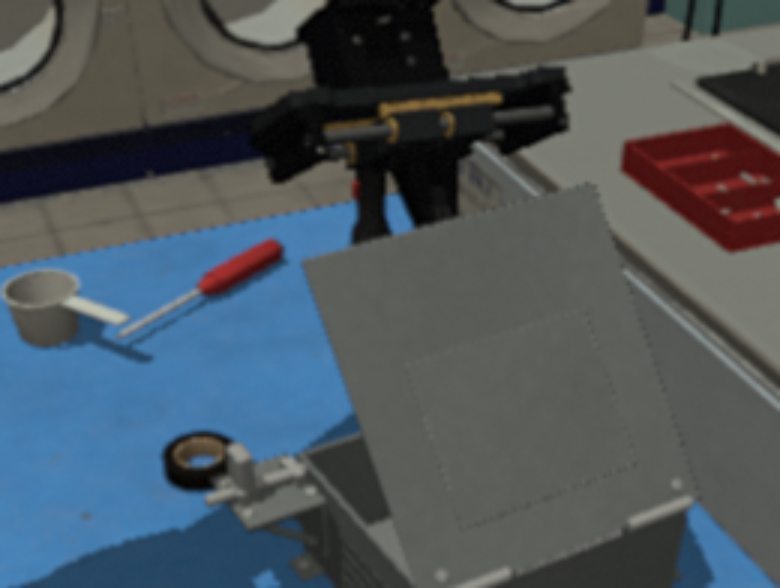

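View pics/top7.png

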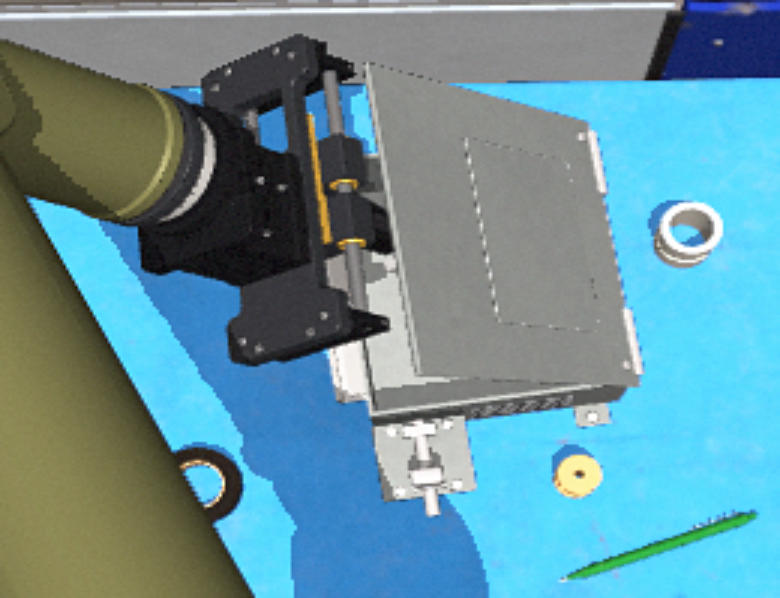

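>>> servo_tool:
  motion:
    - {"hand":0.0,"dx":0,"dy":0.011,"dz":0,"yaw":0}
    - {"hand":0.0,"dx":0,"dy":0.011,"dz":0.001,"yaw":0}
    - {"hand":0.0,"dx":0,"dy":0.011,"dz":0.001,"yaw":0}
    - {"hand":0.0,"dx":0,"dy":0.011,"dz":0.001,"yaw":0}

```text
time_s: 28.15
tcp_pos: [0.6266, -0.0413, 0.2797]
tcp_rot: [2.524, 0.112, 0.112]
contact_force: [-2.9, 2.6, -3.4]
finger_gap: 0.0004
```

Run:
```python
from go import *
o,p,R=rep()
lid()
```

```text
t 28.15 tcp [ 0.6266 -0.0413  0.2797] H [ 0.0632 -0.0043  0.2797] tipH [ 0.0713 -0.0058  0.2683] F_H [-3.006  -2.4697 -3.4366] gap 0.0004
R axes in H: x [ 0.0225  0.9935 -0.112 ] y [0.8163 0.0464 0.5758] z [ 0.5772 -0.1044 -0.8099] q [ 0.0816  0.39   -0.4973  1.451   0.7394  1.6508 -0.3189]
lid slope rad 0.8676816543733042 8
```

>>> servo_tool:
  motion:
    - {"hand":0.0,"dx":-0.004,"dy":-0.01,"dz":0,"yaw":0}
    - {"hand":0.0,"dx":0,"dy":-0.02,"dz":-0.01,"yaw":0}
    - {"hand":0.0,"dx":0,"dy":-0.03,"dz":-0.02,"yaw":0}
    - {"hand":0.0,"dx":0,"dy":-0.03,"dz":-0.03,"yaw":0}
    - {"hand":0.0,"dx":0,"dy":-0.03,"dz":-0.03,"yaw":0}
    - {"hand":0.0,"dx":0,"dy":-0.03,"dz":-0.03,"yaw":0}
    - {"hand":0.0,"dx":0,"dy":0,"dz":0,"yaw":0}
    - {"hand":0.0,"dx":0,"dy":0,"dz":0,"yaw":0}

```text
time_s: 29.2
tcp_pos: [0.6033, 0.1583, 0.2908]
tcp_rot: [2.516, 0.103, 0.115]
contact_force: [0.1, 0.1, -0.2]
finger_gap: 0.0003
```

Run:
```python
from go import *
o,p,R=rep()
im,d=bot.get_image("side");cv2.imwrite("pics/side8.png",im[:,:,::-1])
Q=cloud("side",d); H=Q-ORG
x=H@hx; y=H@hy; z=Q[...,2]
for y0 in (-.07,-.03,.02,.06):
    m=(np.abs(y-y0)<.015)&(x>.03)&(x<.172)&(z>.12)&(z<.29)
    a=np.polyfit(x[m],z[m],1); print(y0,m.sum(),"deg",np.degrees(np.arctan(-a[0])))
im,d=bot.get_image("top");cv2.imwrite("pics/top8.png",im[:,:,::-1])
for uv,zz in(((230+65/4,130+515/3.3),.019),((230+570/4,130+500/3.3),.042),((230+722/4,130+190/3.3),.05)): print(uv)
```

```text
t 29.2 tcp [0.6033 0.1583 0.2908] H [-0.1376 -0.0006  0.2908] tipH [-0.1295 -0.002   0.2795] F_H [-0.0994  0.1221 -0.2358] gap 0.0003
R axes in H: x [ 0.0192  0.9945 -0.1033] y [0.8113 0.0448 0.5828] z [ 0.5843 -0.095  -0.806 ] q [-0.2007  0.5185 -0.5678  1.2777  0.7304  1.8645 -0.5654]
-0.07 1703 deg 64.35914547647164
-0.03 1583 deg 64.05570452650456
0.02 1470 deg 64.04929535664398
0.06 1355 deg 64.18862471276687
(246.25, 286.06060606060606)
(372.5, 281.5151515151515)
(410.5, 187.57575757575756)
```

View pics/side8.png

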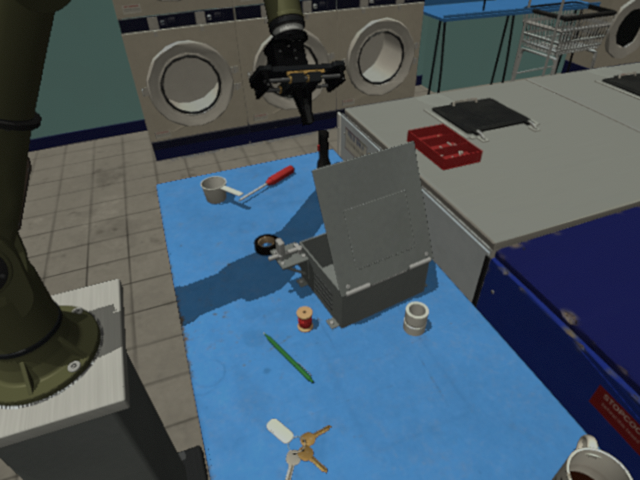

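View pics/top8.png

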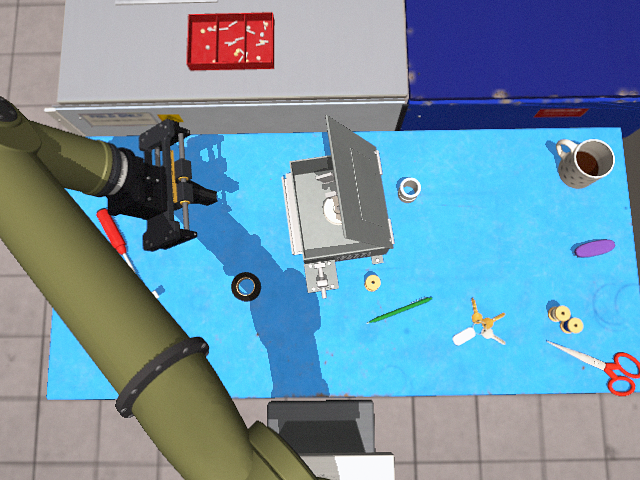

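```bash
python3 -c "
from cell import bot
print(bot.finish_job())"
```

```text
the job is handed in; nothing more can be done
None
```

The housing is open: the lid stands at about 64°, the pulley is exposed, and the job was handed in at about 29 s.

**What I did**
- **Bolt:** I gripped the knob and drew it about 21.5 mm, until it stopped hard. The pull peaked at about 13 N.
- **Raising the lid:** I lifted the front edge gently until the force rose to about 10 N, with the lid at roughly 0.058 rad. I took that as hanging on the catch.
- **Catch:** I swept from the bolt's side, met the tongue about 15 mm to +y of the middle, and pushed it to its stop with 8 to 11 N.
- **Opening:** I held the tongue aside until the edge was about 36 mm up, then carried the lid on and withdrew.

**Last checks**
- **Lid angle:** four strips across the lid in the side camera's depth image read 64.0 to 64.4°.
- **Contact:** the arm was clear of the housing, with the force reading near zero.
- **Bystanders:** tape, spool and coupling were at their starting pixels in the top picture.
- **Forces on lid and catch:** the highest reading I saw was about 12 N, but I only saw the value at the end of each move call.

**Doubts and disagreements**
- **Joint ranges:** the moves only turn the tool about its own axis, so I tilted it by driving the arm against its joint limits. Three joint readings passed the stated ranges by up to 0.003 rad: joint 4 at 0.0589, joint 6 at 2.053 and joint 3 at 1.242. I can't tell whether that counts as a breach.
- **Catch angle:** the lid read slightly under the 0.065 rad stated for the catch.
- **Lid slipped back:** it dropped from 0.163 to about 0.142 rad when I let the tongue go. That still left the edge about 32 mm up.

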